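# Hang an off-centre coral carrier level on the weighing pin

### The arm

A 7-joint arm with a two-finger parallel gripper is mounted at the origin on a cart in front of the work surface, level with it; the furniture and walls round the work are solid. World frame = base frame: x ahead of the robot, y to its left, z up, the work surface at z = 0. Lengths are in mm, angles in rad, forces in N, time in s.
With the tool pointing down it reaches from about 400 to 875 mm from the base axis. Payload 6.5 kg.
Tool frame: the origin (TCP) lies midway between the tips of the shut fingers; the grasp point (between the pads) lies 19 mm behind it; z points along the fingers, y is the line along which they close (so a half turn about z gives the same grasp; the last joint's range is limited). The gripper opens to 85 mm and grips with 20 to 120 N. Pads are 22 mm wide; open, the fingers measure 114 mm over their backs; the gripper's body (76 mm by 85 mm) begins 54 mm behind the grasp point. The pads swing forward as they close: fully open they stand 13 mm farther back than shut.
Start: joints at [-1.318, 0.536, -0.004, 1.538, 0.003, 1.067, -0.071], TCP at [203.723, 617.242, 231.29] pointing down, gripper open.
Joint ranges: [-2.7, 2.7], [-0.37, 2.16], [-1.27, 1.26], [0.24, 2.4], [-1.31, 4.45], [0.19, 1.91], [-2.76, 2.76]. Speed limits (rad/s): [2.39, 2.39, 3.14, 3.14, 3.14, 3.14, 3.14].

### API

Orientations are given as a unit quaternion [x, y, z, w].
In Python, from station import manip gives the robot as it stands.
- The arm moves only by the tool carry_out, never from a script. Its argument "moves" is a list of rows, each a list of 7 numbers: the finger opening in mm, from 0 to 85.4, then the shift along the world's x, y, z in mm, then the turn, a rotation vector about the world's x, y, z in degrees. In form: [[claw, tx, ty, tz, wx, wy, wz], ...]. A call has 1 to 5 rows; each row is the pose to reach, as a shift and turn from the pose commanded when the call began; what a row does not reach only later rows make up. A row lasts 1/10 s, in which the tool goes at most 50 mm and 8.59 degrees, less where a joint would pass 70% of its speed; a pose out of reach is approached as far as the arm can. A call with a gripper value outside its range is refused whole. The fingers move at their own pace and stop on an object; "newtons" is the grip in N (left out, the last holds). Time passes only in rows, so rows that repeat a pose let the fingers close. It gives the time, the measured TCP pose, the force, the opening and the grip force at its end, in the units of the state.
- manip.sense(): the state, without advancing time (a new reading comes with each control period).
- manip.capture(name): name is "side" or "top"; returns a dict with "pixels" (384x512x3 uint8, red, green, blue), "fx", "fy", "cx", "cy" (pixels), "k1" (the pictures are not rectified: a ray, as slopes to the right and down, at radius r is drawn at 1 + k1 r^2 times it, then the intrinsics apply), "rvec" (rotation vector, rad) and "tvec" (3), from world to camera coordinates, as OpenCV has them. Camera axes: x right, y down, z forward; pixel columns grow to the right and rows downward; lengths in mm; the calibration is good to about 2 mm. A picture is of the moment at which its call begins. There is no depth.
- manip.sign_off(): hands the job in; it is judged then, once.
The state is a dict: "clock": time; "joints": joint angles; "qd": joint speeds; "effort": joint torques, N m; "tool_pos": TCP position; "tcp_rot": TCP orientation; "ft_force": force on the tool from outside, world axes, zero at the start; "ft_torque": the same for the moment, N m; "finger_gap": opening from 0.0 (shut) to 1.0 (fully open); "grasp_force": force on a finger pad.
Only numpy, scipy, OpenCV 4.12 (cv2) and the standard library are available. Lean on these libraries where they do the work, as an engineer would, in place of code of your own. Each camera call takes 0.05 s, during which the arm holds its last target. There are 200 camera calls.

### The job

Take the grey coral carrier plate out of its white rack and hang it on the pin of the weighing stand by whichever of its five holes makes it hang most nearly level, pushed fully home against the collar. The weigh cell behind the pin is delicate, so feel your way gently and never load it with more than about a kilogram; then let go, leave the plate hanging still, and do not disturb the tub or the other things around.

Things in the scene. Friction and masses are not known exactly. Their poses are not given: they have to be found in the camera images.
- carrier: grey plastic plate, 6 mm thick, standing upright in the rack. Origin: centre of the middle hole, mid thickness; x along the hole axes (the thickness), y along the row, z up. Five 8 mm through holes in a row at y = -26, -13, 0, 13, 26 mm, z = 0. Below z = -25 mm the plate is 136 mm wide; lower edge z = -100 mm; clamp and coral hang to z = -175 mm, 32 mm either way in x, 0.35 kg in all.
- grip_edge (a point): middle of the carrier's straight top edge, 30 mm above the row of holes. The edge is straight over 80 mm (y = -40 to +40 mm) and 6 mm thick: grip it here from above, across the thickness, tips at most 20 mm below the edge so that they stay above the holes.
- clamp (a joint): place of the tightened clamp with its coral fragment along the carrier's y axis, m, 0 under the middle hole, -0.038 to 0.038; together 230 g. The plate alone is 120 g (hidden, within 10 per cent) and balances at y = 0, so the whole balances at y = 0.66 times this value, about 90 mm below the row. Only some 60 N would shift the clamp.
- stand: fixed weighing stand: grey base plate, rod (at x = 30 mm, top 336 mm high) with a blue boss, a small sprung weigh cell (front at x = -32 mm, 20 mm wide, up to 10 mm above the pin) and a level steel pin pointing to -x. Origin on the worktop in the pin's plane: y = 0 is the pin's axis; z up. At most 12 N on it in any direction, from plate or fingers.
- pin_foot (a point): point on the worktop level straight below the place where the plate's mid thickness belongs, 59 mm to -x of the stand's origin. Pin: 5 mm thick, round tip 33 mm before this point; collar, 16 mm across, 3 mm behind it. Pin height varies: its axis is 255 to 295 mm above this point, not measured; find it by touch or sight. It gives way vertically, 1 mm per 6 N; sideways it is rigid.
- rack: fixed white rack that holds the carrier: base 90 x 180 x 10 mm, two uprights 126 mm high at y = +70 and -70 mm with grooves 8 mm wide, 36 mm deep, open at the top, in which the plate's ends stand. Origin: centre of the underside; y runs along the plate. Lift the carrier straight up 45 mm or more to free it; the coral hangs between the uprights.
- tub: clear plastic tub, 118 x 198 x 66 mm, standing under the pin; origin at the centre of its underside. Bystander.
- dish: petri dish with sand, 90 mm across, 15 mm high. Bystander.
- bottle: white sample bottle with blue cap, 58 mm across, 125 mm high. Bystander.
- forceps: steel forceps lying flat, 124 mm long. Bystander.

How it is judged (in metres and radians):
On the way:
1. the carrier has been lifted clear of its rack (contact force between carrier and rack below 0.05 N and z of carrier in the frame of rack above 0.23 m), for 0.2 s.
At the end, for the whole second after the job is handed in: The carrier hangs at rest on the pin by a hole, mid thickness within 5 mm of its place against the collar, its row of holes level within 6 degrees, the plate plumb and square to the pin within 8 degrees, carried by the stand (over 1.5 N), moving under 30 mm/s and 0.3 rad/s (contact force between carrier and stand above 1.5 N and x of carrier in the frame of stand between -0.064 and -0.054 m and height (world z) of carrier between 0.235 and 0.3 m and angle between carrier's own y axis and vertical between 1.466 and 1.676 rad and angle between carrier's own z axis and vertical below 0.14 rad and angle between the x axis of carrier and the x axis of stand, either way round below 0.15 rad and linear speed of carrier below 0.03 m/s and angular speed of carrier below 0.3 rad/s); the robot touches nothing.
It fails at once if more than 12 N on the weighing stand (contact force between stand and anything else above 12 N).
It fails at once if tub shifted by more than 15 mm (distance of tub from where it was at the start of the episode above 0.015 m).
It fails at once if a bystander moved by more than 10 mm (distance of any of dish, bottle, forceps from where it was at the start of the episode above 0.01 m).
It also fails if it takes over 64 s, if anything falls off the work surface, if the arm or the gripper's body presses on something with over 40 N, if the wrist force passes 120 N, or if a joint passes its speed limit or range.

## Working session

There is one attempt and no reset: what is moved stays moved. The work goes in short steps, Python scripts to look and compute and a tool call to move; the robot and the scene stay as the last step left them, time stands still between calls to the robot, and variables do not carry over. Pictures are saved under pics/ and viewed, at most 10 in all, crops included, and the job is handed in when it is done.

Besides the shell and the picture viewer there is one more tool, called after "Request:" as name(argument=value, ...), one argument or row to a line, values as JSON. carry_out: Moves the arm, as the interface text tells. Its arguments: {"type":"object","properties":{"moves":{"type":"array","items":{"type":"array","items":{"type":"number"}}},"newtons":{"type":"number"}},"required":["moves"]}

```bash
mkdir -p pics; ls; cat > h.py <<'E'
import numpy as np, cv2
from station import manip
def cap(n,save=None):
    c=manip.capture(n)
    if save: cv2.imwrite(f'pics/{save}.png',cv2.cvtColor(c['pixels'],cv2.COLOR_RGB2BGR))
    return c
def cam(c):
    K=np.array([[c['fx'],0,c['cx']],[0,c['fy'],c['cy']],[0,0,1.]]);D=np.array([c['k1'],0,0,0.])
    return K,D,np.array(c['rvec'],float),np.array(c['tvec'],float)
def ray(c,uv):
    K,D,r,t=cam(c);R=cv2.Rodrigues(r)[0]
    p=cv2.undistortPoints(np.array(uv,float).reshape(-1,1,2),K,D).reshape(-1,2)
    d=np.c_[p,np.ones(len(p))]@R
    return -R.T@t, d/np.linalg.norm(d,axis=1)[:,None]
def onplane(c,uv,h,ax=2):
    o,d=ray(c,uv);return o+d*((h-o[ax])/d[:,ax])[:,None]
def proj(c,P):
    K,D,r,t=cam(c);return cv2.projectPoints(np.array(P,float).reshape(-1,1,3),r,t,K,D)[0].reshape(-1,2)
def tri(c1,u1,c2,u2):
    o1,d1=ray(c1,u1);o2,d2=ray(c2,u2);out=[]
    for a,b in zip(d1,d2):
        s=np.linalg.lstsq(np.c_[a,-b],o2-o1,rcond=None)[0];p,q=o1+a*s[0],o2+b*s[1]
        out.append(np.r_[(p+q)/2,np.linalg.norm(p-q)])
    return np.array(out)
E
python3 - <<'E'
from h import *
for n in('side','top'):
    c=cap(n,n+'0');K,D,r,t=cam(c);R=cv2.Rodrigues(r)[0]
    print(n,c['fx'],c['k1'],'pos',(-R.T@t).round(),'axis',R[2].round(2))
s=manip.sense();print(s)
E
```

```text
pics
side 455.3677738745496 -0.10741612089849391 pos [ 939.  921. 1253.] axis [-0.29 -0.57 -0.77]
top 495.9604165760232 -0.14297434658713537 pos [ 369.   71. 1668.] axis [ 0.11  0.02 -0.99]
{'clock': 0.1, 'joints': array([-1.31818464,  0.53710465, -0.00444041,  1.53876488,  0.00264538,
        1.06729379, -0.0712048 ]), 'qd': array([ 0.00054438, -0.00254065, -0.00190296, -0.00250335,  0.00081243,
        0.00151804, -0.00108627]), 'effort': array([ 3.23446053e-03, -5.84559381e+01,  1.05207425e+00, -2.59771067e+01,
        1.26519494e-02,  4.68147104e-03, -3.52741836e-05]), 'tool_pos': array([203.58297166, 616.7021061 , 230.49514647]), 'tcp_rot': array([ 1.58686953e-01,  9.87328637e-01, -7.81312477e-04, -4.73964290e-05]), 'ft_force': array([ 0.05081411, -0.13141838, -0.16672093]), 'ft_torque': array([-0.01989755, -0.00488931,  0.02610658]), 'grasp_force': 0.0, 'finger_gap': 0.9993057069865172}
```

View pics/side0.png

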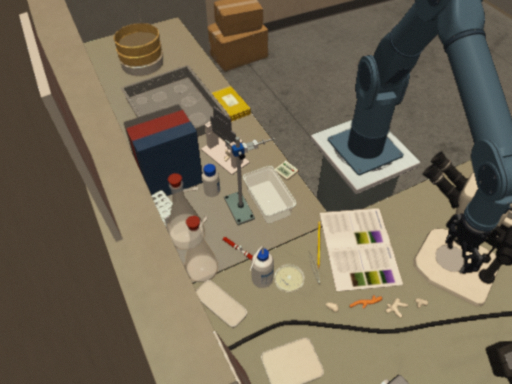

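View pics/top0.png

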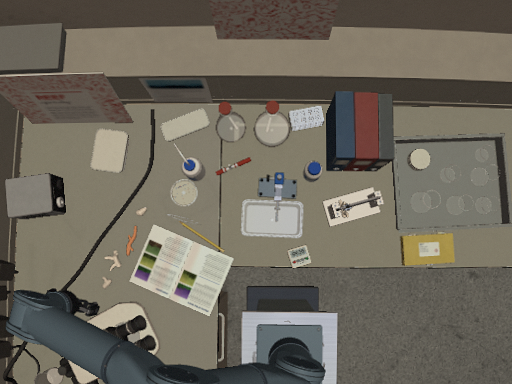

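```bash
python3 - <<'E'
import cv2,numpy as np
t=cv2.imread('pics/top0.png');s=cv2.imread('pics/side0.png')
a=cv2.resize(t[165:245,235:395],(800,400),interpolation=cv2.INTER_CUBIC)
cv2.imwrite('pics/ct.png',a)
b=cv2.resize(s[95:230,195:305],None,fx=4.4,fy=4.4,interpolation=cv2.INTER_CUBIC)
cv2.imwrite('pics/cs.png',b);print(b.shape)
E
```

```text
(594, 484, 3)
```

View pics/ct.png

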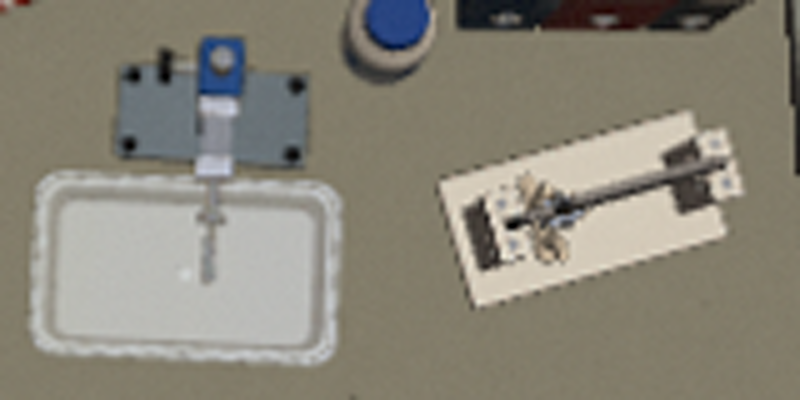

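View pics/cs.png

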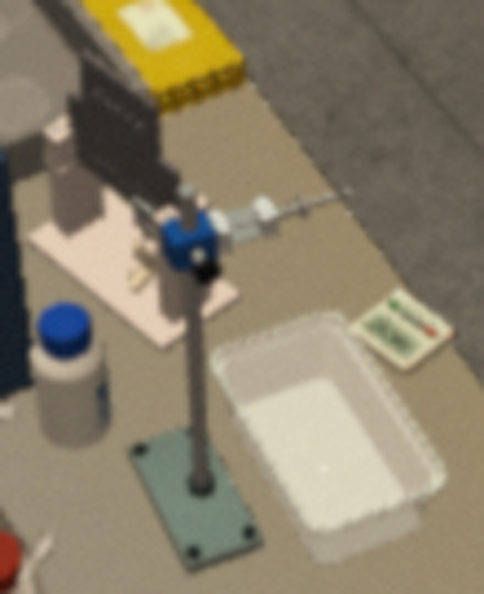

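```bash
cat >> h.py <<'E'
def ft(p): p=np.array(p,float);return np.c_[235+(p[:,0]+.5)/5-.5,165+(p[:,1]+.5)/5-.5]
def fs(p): p=np.array(p,float);return np.c_[195+(p[:,0]+.5)/4.4-.5,95+(p[:,1]+.5)/4.4-.5]
E
python3 - <<'E'
from h import *
np.set_printoptions(suppress=True,precision=1)
T=cap('top');S=cap('side')
print('tip,collar,rodtop',tri(T,ft([[207,284],[210,215],[222,57]]),S,fs([[352,190],[300,206],[187,188]])))
r=onplane(T,ft([[438,183],[692,110],[727,235],[475,307]]),10);print('rack',r,r.mean(0))
print('ang',np.degrees(np.arctan2(*(r[0]-r[1])[[0,1]])),np.degrees(np.arctan2(*(r[3]-r[2])[[0,1]])))
b=onplane(T,ft([[118,65],[310,75],[303,167],[113,157]]),10);print('base',b,b.mean(0))
print('ang',np.degrees(np.arctan2(*(b[0]-b[1])[[0,1]])),np.degrees(np.arctan2(*(b[3]-b[2])[[0,1]])))
print('coral 120',onplane(T,ft([[547,215]]),110))
c=cv2.cvtColor(S['pixels'],cv2.COLOR_RGB2BGR)
a=cv2.resize(c[100:160,200:245],None,fx=12,fy=10,interpolation=cv2.INTER_CUBIC)
g=np.clip(a.astype(float)*1.5,0,255).astype(np.uint8);cv2.imwrite('pics/z.png',g)
E
```

```text
tip,collar,rodtop [[437.5  50.8 284.8   3.5]
 [476.6  49.1 285.3   2.3]
 [558.5  44.2 334.5   2.7]]
rack [[ 522.2 -109.    10. ]
 [ 573.3 -281.5   10. ]
 [ 488.8 -304.4   10. ]
 [ 439.1 -133.8   10. ]] [ 505.8 -207.2   10. ]
ang -16.50927147179482 -16.233396256372313
base [[600.  106.9  10. ]
 [594.4 -22.7  10. ]
 [532.1 -18.2  10. ]
 [537.6 109.5  10. ]] [566.   43.9  10. ]
ang 2.4616915806057733 2.4661805939740296
coral 120 [[ 493.3 -167.1  110. ]]
```

View pics/z.png

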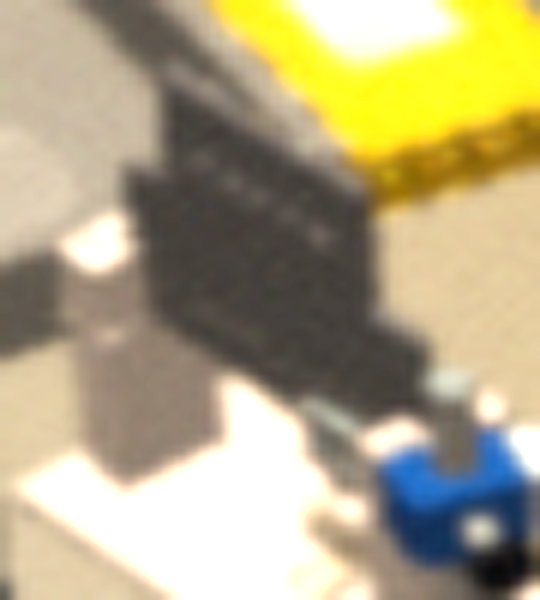

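Request:
carry_out(
  moves=[
    [0, 0, 0, 50, 0, 0, -7],
    [0, 0, 0, 100, 0, 0, -14],
    [0, 0, 0, 150, 0, 0, -21],
    [0, 15, -40, 170, 0, 0, -28],
    [0, 35, -85, 170, 0, 0, -35],
  ],
  newtons=40,
)

```text
clock: 0.7
tool_pos: [238.2, 533.9, 404.8]
tcp_rot: [0.449, 0.894, 0.003, -0.001]
ft_force: [0.9, -0.7, -0.3]
finger_gap: 0.15
grasp_force: 0.0
```

Request:
carry_out(
  moves=[
    [0, 20, -40, 0, 0, 0, -7],
    [0, 40, -80, 0, 0, 0, -14],
    [0, 60, -120, 0, 0, 0, -21],
    [0, 80, -160, 0, 0, 0, -28],
    [0, 100, -200, 0, 0, 0, -35],
  ],
)

```text
clock: 1.2
tool_pos: [339.2, 330.4, 401.3]
tcp_rot: [0.698, 0.716, 0.0, -0.0]
ft_force: [0.2, 1.0, 1.0]
finger_gap: -0.002
grasp_force: 0.0
```

Request:
carry_out(
  moves=[
    [0, 20, -40, 0, 0, 0, -1],
    [0, 40, -80, 0, 0, 0, -2],
    [0, 60, -120, 0, 0, 0, -3],
    [0, 80, -160, 0, 0, 0, -4],
    [0, 100, -200, 0, 0, 0, -4.2],
  ],
)

```text
clock: 1.7
tool_pos: [439.1, 130.4, 401.4]
tcp_rot: [0.722, 0.692, 0.0, -0.0]
ft_force: [1.3, 0.4, 0.5]
finger_gap: 0.0
grasp_force: 0.0
```

```bash
python3 - <<'E'
from h import *
S=cap('side')
o=np.array([505.8,-207.2]);u=np.array([-.283,.959]);n=np.array([.959,.283])
def plate(uv):
    O,d=ray(S,uv);s=((o-O[:2])@n)/(d[:,:2]@n);P=O+d*s[:,None];return np.c_[(P[:,:2]-o)@u,P[:,2]].round(1)
z=lambda p:[[200+(x+.5)/12-.5,100+(y+.5)/10-.5] for x,y in p]
print('holes first,last,mid',plate(z([[200,155],[325,240],[262,198]])))
print('top corners',plate(z([[170,80],[368,205]])))
print('clamp',plate(z([[310,400],[325,415]])))
from scipy.spatial.transform import Rotation as Rn
s=manip.sense();R=Rn.from_quat(s['tcp_rot']).as_matrix();print(s['tool_pos'],np.degrees(np.arctan2(R[1,1],R[0,1])),R[:,2],s['ft_force'],s['clock'],s['joints'])
E
```

```text
holes first,last,mid [[-25.6 186.7]
 [ 30.1 182.9]
 [  2.2 184.4]]
top corners [[-36.2 214.6]
 [ 51.  212.6]]
clamp [[16.3 95.9]
 [23.  93. ]]
[442.03437217 122.61727042 401.80191489] -3.0322764150194006 [ 0.00246931 -0.00238491 -0.99999411] [ 2.05297033 -6.38925246  0.12676123] 1.75 [-0.91410051  0.03037342  0.56545446  1.80756477 -0.01365987  1.30689798
 -0.39823971]
```

Request:
carry_out(
  moves=[
    [0, 0, 0, 0, 0, 0, 0],
    [0, 0, 0, 0, 0, 0, 0],
    [0, 0, 0, 0, 0, 0, 0],
  ],
)

```text
clock: 2.05
tool_pos: [438.1, 133.5, 401.1]
tcp_rot: [0.721, 0.693, -0.0, -0.0]
ft_force: [-1.1, 0.1, -1.1]
finger_gap: -0.0
grasp_force: 0.0
```

```bash
cat >> h.py <<'E'
from scipy.spatial.transform import Rotation as Rn
def st():
    s=manip.sense();R=Rn.from_quat(s['tcp_rot']).as_matrix();print('t%.2f'%s['clock'],s['tool_pos'].round(2),'yaw %.2f'%np.degrees(np.arctan2(R[1,1],R[0,1])),'tz',R[:2,2].round(4),'F',s['ft_force'].round(2),'M',s['ft_torque'].round(3),'g',s['finger_gap'].round(3),s['grasp_force'])
E
python3 -c "from h import *;st()"
```

```text
Traceback (most recent call last):
  File "h.py", line 29, in st
    s=manip.sense();R=Rn.from_quat(s['tcp_rot']).as_matrix();print('t%.2f'%s['clock'],s['tool_pos'].round(2),'yaw %.2f'%np.degrees(np.arctan2(R[1,1],R[0,1])),'tz',R[:2,2].round(4),'F',s['ft_force'].round(2),'M',s['ft_torque'].round(3),'g',s['finger_gap'].round(3),s['grasp_force'])
                                                                                                                                                                                                                                               ^^^^^^^^^^^^^^^^^^^^^
AttributeError: 'float' object has no attribute 'round'
```

Request:
carry_out(
  moves=[
    [0, 8, -30, 0, 0, 0, 0],
    [0, 14, -60, -15, 0, 0, 0],
    [0, 16, -77, -45, 0, 0, 0],
    [0, 16, -82, -70, 0, 0, 0],
    [0, 16, -82, -85, 0, 0, 0],
  ],
)

```text
clock: 2.55
tool_pos: [453.6, 50.3, 314.5]
tcp_rot: [0.722, 0.692, -0.001, -0.001]
ft_force: [-0.3, 0.4, 0.2]
finger_gap: -0.001
grasp_force: 0.0
```

Request:
carry_out(
  moves=[
    [0, 0, 0, -5, 0, 0, 0],
    [0, 0, 0, -9, 0, 0, 0],
    [0, 0, 0, -12, 0, 0, 0],
    [0, 0, 0, -15, 0, 0, 0],
    [0, 0, 0, -15, 0, 0, 0],
  ],
)

```text
clock: 3.05
tool_pos: [454.8, 50.5, 301.4]
tcp_rot: [0.722, 0.692, 0.0, 0.0]
ft_force: [-0.1, 0.5, 0.5]
finger_gap: -0.001
grasp_force: 0.0
```

```bash
sed -i "s/s\['finger_gap'\].round(3)/round(s['finger_gap'],3)/" h.py;python3 - <<'E'
from h import *
st()
S=cap('side');cv2.imwrite('pics/p1.png',cv2.resize(cv2.cvtColor(S['pixels'][95:195,215:315],cv2.COLOR_RGB2BGR),None,fx=6,fy=6,interpolation=cv2.INTER_CUBIC))
E
```

```text
t3.05 [454.79  50.48 301.37] yaw -2.44 tz [0.0002 0.0001] F [-0.06  0.5   0.55] M [-0.049  0.021 -0.03 ] g -0.001 0.0
```

View pics/p1.png

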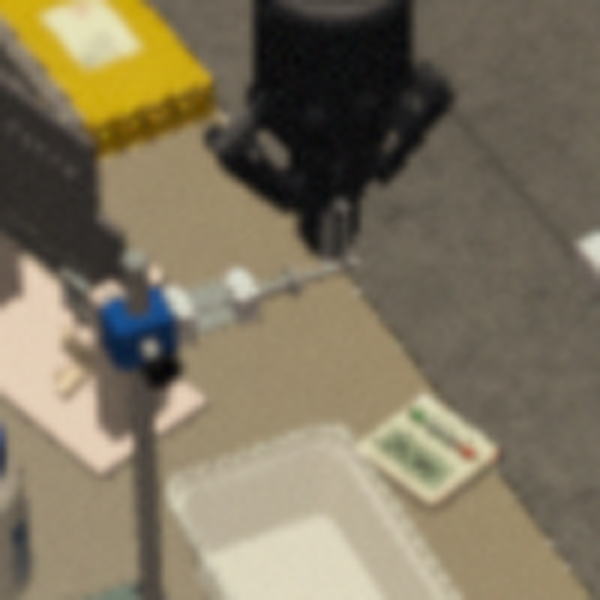

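Request:
carry_out(
  moves=[
    [0, 0, 0, -2, 0, 0, 0],
    [0, 0, 0, -4, 0, 0, 0],
    [0, 0, 0, -6, 0, 0, 0],
    [0, 0, 0, -7, 0, 0, 0],
    [0, 0, 0, -7, 0, 0, 0],
  ],
)

```text
clock: 3.6
tool_pos: [454.6, 50.2, 294.1]
tcp_rot: [0.722, 0.692, -0.0, -0.0]
ft_force: [-1.1, -1.0, -0.3]
finger_gap: 0.0
grasp_force: 0.0
```

Request:
carry_out(
  moves=[
    [0, 0, 0, -0.7, 0, 0, 0],
    [0, 0, 0, -1.4, 0, 0, 0],
    [0, 0, 0, -1.4, 0, 0, 0],
    [0, 0, 0, -1.4, 0, 0, 0],
  ],
)

```text
clock: 4.0
tool_pos: [454.7, 50.2, 292.9]
tcp_rot: [0.722, 0.692, -0.0, 0.0]
ft_force: [0.8, 0.6, -0.5]
finger_gap: 0.001
grasp_force: 0.0
```

Request:
carry_out(
  moves=[
    [0, 0, 0, -0.6, 0, 0, 0],
    [0, 0, 0, -1.2, 0, 0, 0],
    [0, 0, 0, -1.2, 0, 0, 0],
  ],
)

```text
clock: 4.3
tool_pos: [454.7, 50.2, 291.6]
tcp_rot: [0.722, 0.692, -0.0, -0.0]
ft_force: [0.1, 0.0, 0.7]
finger_gap: 0.001
grasp_force: 0.0
```

Request:
carry_out(
  moves=[
    [0, 0, 0, -0.6, 0, 0, 0],
    [0, 0, 0, -1.2, 0, 0, 0],
    [0, 0, 0, -1.2, 0, 0, 0],
  ],
)

```text
clock: 4.6
tool_pos: [454.7, 50.3, 290.4]
tcp_rot: [0.722, 0.692, -0.0, -0.0]
ft_force: [-0.9, -0.4, -0.4]
finger_gap: -0.001
grasp_force: 0.0
```

Request:
carry_out(
  moves=[
    [0, 0, 0, -0.6, 0, 0, 0],
    [0, 0, 0, -1.2, 0, 0, 0],
    [0, 0, 0, -1.2, 0, 0, 0],
  ],
)

```text
clock: 4.9
tool_pos: [454.8, 50.3, 289.3]
tcp_rot: [0.722, 0.692, 0.0, 0.0]
ft_force: [0.2, 0.5, 0.6]
finger_gap: -0.001
grasp_force: 0.5
```

Request:
carry_out(
  moves=[
    [0, 0, 0, -0.6, 0, 0, 0],
    [0, 0, 0, -1.2, 0, 0, 0],
    [0, 0, 0, -1.2, 0, 0, 0],
  ],
)

```text
clock: 5.2
tool_pos: [454.8, 50.3, 288.3]
tcp_rot: [0.722, 0.692, 0.0, -0.0]
ft_force: [-0.7, 0.1, 3.8]
finger_gap: -0.001
grasp_force: 2.2
```

Request:
carry_out(
  moves=[
    [0, 0, 0, 4, 0, 0, 0],
    [0, 0, 9, 4, 0, 0, 0],
    [0, 0, 18, 4, 0, 0, 0],
    [0, 0, 18, 0, 0, 0, 0],
    [0, 0, 18, -5, 0, 0, 0],
  ],
)

```text
clock: 5.7
tool_pos: [454.6, 68.7, 282.6]
tcp_rot: [0.722, 0.692, -0.0, 0.0]
ft_force: [-0.6, 0.1, 0.6]
finger_gap: 0.007
grasp_force: 0.0
```

Request:
carry_out(
  moves=[
    [0, 0, -0.7, 0, 0, 0, 0],
    [0, 0, -1.4, 0, 0, 0, 0],
    [0, 0, -2, 0, 0, 0, 0],
    [0, 0, -2, 0, 0, 0, 0],
  ],
)

```text
clock: 6.1
tool_pos: [454.8, 66.0, 283.2]
tcp_rot: [0.722, 0.692, 0.0, 0.0]
ft_force: [-0.0, 0.1, -0.5]
finger_gap: 0.002
grasp_force: 0.0
```

Request:
carry_out(
  moves=[
    [0, 0, -0.5, 0, 0, 0, 0],
    [0, 0, -0.8, 0, 0, 0, 0],
    [0, 0, -0.8, 0, 0, 0, 0],
  ],
)

```text
clock: 6.4
tool_pos: [454.8, 65.4, 283.1]
tcp_rot: [0.722, 0.692, 0.0, 0.0]
ft_force: [0.3, 0.1, 0.3]
finger_gap: 0.001
grasp_force: 0.0
```

Request:
carry_out(
  moves=[
    [0, 0, -0.5, 0, 0, 0, 0],
    [0, 0, -0.8, 0, 0, 0, 0],
    [0, 0, -0.8, 0, 0, 0, 0],
  ],
)

```text
clock: 6.7
tool_pos: [454.7, 64.6, 283.1]
tcp_rot: [0.722, 0.692, -0.0, 0.0]
ft_force: [1.2, 0.3, 0.1]
finger_gap: -0.001
grasp_force: 0.0
```

Request:
carry_out(
  moves=[
    [0, 0, -0.5, 0, 0, 0, 0],
    [0, 0, -0.8, 0, 0, 0, 0],
    [0, 0, -0.8, 0, 0, 0, 0],
  ],
)

```text
clock: 7.0
tool_pos: [454.7, 63.9, 283.1]
tcp_rot: [0.722, 0.692, 0.0, -0.0]
ft_force: [-0.5, -0.0, 1.0]
finger_gap: -0.002
grasp_force: 0.1
```

Request:
carry_out(
  moves=[
    [0, 0, -0.5, 0, 0, 0, 0],
    [0, 0, -0.8, 0, 0, 0, 0],
    [0, 0, -0.8, 0, 0, 0, 0],
  ],
)

```text
clock: 7.3
tool_pos: [454.7, 63.5, 283.1]
tcp_rot: [0.722, 0.692, 0.0, -0.0]
ft_force: [-0.1, 2.0, 0.1]
finger_gap: 0.001
grasp_force: 1.1
```

Request:
carry_out(
  moves=[
    [0, 0, 5, 3, 0, 0, 0],
    [0, 0, 5, 30, 0, 0, 0],
    [20, 0, 5, 52, 0, 0, 0],
    [40, 10, -30, 57, 0, 0, 4],
    [40, 20, -70, 57, 0, 0, 8],
  ],
)

```text
clock: 7.8
tool_pos: [475.8, -6.4, 341.5]
tcp_rot: [0.669, 0.743, 0.001, 0.001]
ft_force: [-0.0, -0.3, -0.3]
finger_gap: 0.468
grasp_force: 0.0
```

Request:
carry_out(
  moves=[
    [40, 6, -45, 0, 0, 0, 3],
    [40, 12, -90, 0, 0, 0, 6],
    [40, 18, -135, -20, 0, 0, 9],
    [40, 22, -165, -40, 0, 0, 10.8],
    [40, 23.5, -175.5, -60, 0, 0, 10.8],
  ],
)

```text
clock: 8.3
tool_pos: [497.9, -186.7, 279.9]
tcp_rot: [0.601, 0.799, -0.001, 0.001]
ft_force: [-0.1, -0.4, -0.7]
finger_gap: 0.469
grasp_force: 0.0
```

Request:
carry_out(
  moves=[
    [40, 0, 0, 0, 0, 0, 0],
    [40, 0, 0, 0, 0, 0, 0],
    [40, 0, 0, 0, 0, 0, 0],
  ],
)

```text
clock: 8.6
tool_pos: [499.0, -181.4, 281.1]
tcp_rot: [0.599, 0.801, 0.0, 0.0]
ft_force: [-0.3, -0.2, 0.7]
finger_gap: 0.465
grasp_force: 0.0
```

```bash
python3 - <<'E'
from h import *
st()
T=cap('top');S=cap('side')
f=lambda a,k:cv2.resize(cv2.cvtColor(a,cv2.COLOR_RGB2BGR),None,fx=k,fy=k,interpolation=cv2.INTER_CUBIC)
a=f(T['pixels'][175:235,315:395],5);b=f(S['pixels'][80:160,190:270],5)
im=np.zeros((400,800,3),np.uint8);im[:300,:400]=a;im[:,400:]=b;cv2.imwrite('pics/p2.png',np.clip(im*1.4,0,255).astype(np.uint8))
E
```

```text
t8.60 [ 498.97 -181.44  281.1 ] yaw 16.44 tz [0.0014 0.0002] F [-0.29 -0.19  0.75] M [ 0.01   0.001 -0.016] g 0.465 0.0
```

View pics/p2.png

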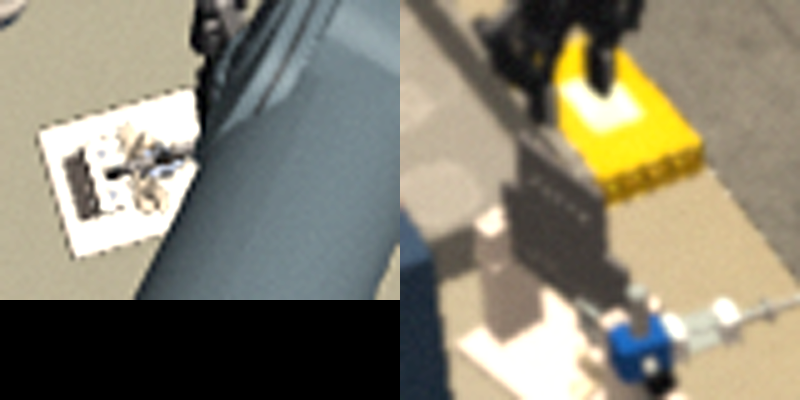

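Request:
carry_out(
  moves=[
    [40, -0.3, -0.4, -20, 0, 0, 0],
    [40, -0.6, -0.9, -40, 0, 0, 0],
    [40, -0.6, -0.9, -58, 0, 0, 0],
    [40, -0.6, -0.9, -70, 0, 0, 0],
    [40, -0.6, -0.9, -76, 0, 0, 0],
  ],
)

```text
clock: 9.2
tool_pos: [497.6, -182.7, 203.6]
tcp_rot: [0.599, 0.801, -0.0, -0.0]
ft_force: [-0.0, 0.1, 0.1]
finger_gap: 0.467
grasp_force: 0.0
```

Request:
carry_out(
  moves=[
    [20, 0, 0, 0, 0, 0, 0],
    [10, 0, 0, 0, 0, 0, 0],
    [0, 0, 0, 0, 0, 0, 0],
    [0, 0, 0, 0, 0, 0, 0],
    [0, 0, 0, 0, 0, 0, 0],
  ],
  newtons=50,
)

```text
clock: 9.7
tool_pos: [498.1, -183.6, 205.0]
tcp_rot: [0.599, 0.8, 0.0, 0.001]
ft_force: [-1.7, 0.2, 5.7]
finger_gap: 0.05
grasp_force: 51.6
```

Request:
carry_out(
  moves=[
    [0, 0, 0, 0, 0, 0, 0],
    [0, 0, 0, 0, 0, 0, 0],
  ],
)

```text
clock: 9.9
tool_pos: [498.1, -183.6, 205.0]
tcp_rot: [0.599, 0.8, 0.0, 0.001]
ft_force: [-1.0, -0.2, 6.7]
finger_gap: 0.054
grasp_force: 51.6
```

```bash
python3 -c "from h import *;st()"
```

```text
t9.90 [ 498.05 -183.6   204.96] yaw 16.34 tz [ 0.0012 -0.0001] F [-1.   -0.17  6.74] M [0.117 0.42  0.062] g 0.054 51.62183225154877
```

Request:
carry_out(
  moves=[
    [0, 0, 0, 3, 0, 0, 0],
    [0, 0, 0, 15, 0, 0, 0],
    [0, 0, 0, 32, 0, 0, 0],
    [0, 0, 0, 50, 0, 0, 0],
    [0, 0, 0, 60, 0, 0, 0],
  ],
)

```text
clock: 10.4
tool_pos: [498.1, -183.7, 265.8]
tcp_rot: [0.6, 0.8, 0.0, 0.001]
ft_force: [0.1, -0.0, -3.0]
finger_gap: 0.056
grasp_force: 50.3
```

Request:
carry_out(
  moves=[
    [0, -5, 0, 10, 0, 0, 0],
    [0, -15, 5, 20, 0, 0, -1],
    [0, -35, 15, 30, 0, 0, -3],
    [0, -55, 35, 35, 0, 0, -5],
    [0, -75, 60, 37, 0, 0, -8],
  ],
)

```text
clock: 10.9
tool_pos: [422.5, -124.9, 301.8]
tcp_rot: [0.655, 0.755, 0.0, 0.002]
ft_force: [2.6, -2.2, -1.7]
finger_gap: 0.052
grasp_force: 49.6
```

Request:
carry_out(
  moves=[
    [0, -10, 30, 0, 0, 0, -3],
    [0, -14, 65, 0, 0, 0, -6],
    [0, -14, 100, 0, 0, 0, -9],
    [0, -14, 130, 0, 0, 0, -10.8],
    [0, -14, 150, 0, 0, 0, -10.8],
  ],
)

```text
clock: 11.4
tool_pos: [407.7, 28.6, 301.1]
tcp_rot: [0.722, 0.692, 0.0, -0.0]
ft_force: [0.4, -0.8, -3.6]
finger_gap: 0.055
grasp_force: 49.4
```

Request:
carry_out(
  moves=[
    [0, 0, 12, 0, 0, 0, 0],
    [0, 0, 20, 0, 0, 0, 0],
    [0, 0, 24, 0, 0, 0, 0],
    [0, 0, 24, 0, 0, 0, 0],
    [0, 0, 24, 0, 0, 0, 0],
  ],
)

```text
clock: 11.9
tool_pos: [408.6, 49.7, 301.0]
tcp_rot: [0.723, 0.691, -0.0, 0.0]
ft_force: [-1.0, 0.2, -4.0]
finger_gap: 0.051
grasp_force: 49.3
```

```bash
python3 - <<'E'
from h import *
st()
T=cap('top');S=cap('side');st()
f=lambda a,k:cv2.resize(cv2.cvtColor(a,cv2.COLOR_RGB2BGR),None,fx=k,fy=k,interpolation=cv2.INTER_CUBIC)
b=f(S['pixels'][85:205,210:340],6);b=b[:600,:800]
cv2.imwrite('pics/p3.png',np.clip(b*1.3,0,255).astype(np.uint8));print(b.shape)
E
```

```text
t11.90 [408.64  49.7  301.05] yaw -2.54 tz [-0.0001 -0.0004] F [-0.99  0.19 -3.99] M [0.102 0.036 0.014] g 0.051 49.34631675481796
t12.00 [408.65  49.82 301.06] yaw -2.55 tz [-0.0001 -0.0002] F [-0.31  0.42 -3.71] M [ 0.136 -0.008  0.016] g 0.048 49.34675484895706
(600, 780, 3)
```

View pics/p3.png

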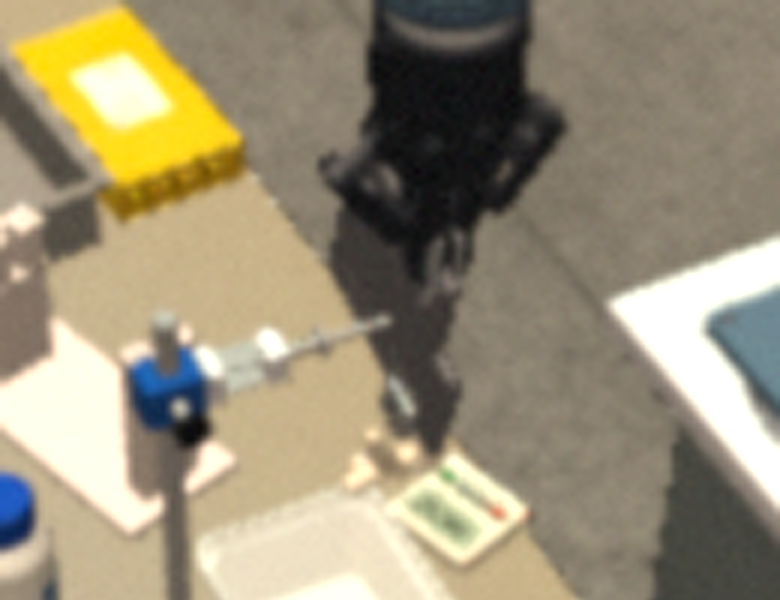

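```bash
cat >> h.py <<'E'
def pl(S,uv,o,yaw):
    o=np.array(o);a=np.radians(yaw);n=np.array([np.cos(a),np.sin(a)]);u=np.array([-n[1],n[0]])
    O,d=ray(S,uv);s=((o-O[:2])@n)/(d[:,:2]@n);P=O+d*s[:,None];return np.c_[(P[:,:2]-o)@u,P[:,2]].round(1)
E
python3 - <<'E'
from h import *
S=cap('side');st()
z=lambda p:[[210+(x+.5)/6-.5,85+(y+.5)/6-.5] for x,y in p]
print(pl(S,z([[400,397],[388,378],[412,415],[430,452],[450,370],[335,265],[383,455]]),[408.6,49.8],-2.5))
# holes enhanced
c=cv2.cvtColor(S['pixels'][115:175,255:300],cv2.COLOR_RGB2BGR)
a=cv2.resize(c,None,fx=12,fy=10,interpolation=cv2.INTER_CUBIC).astype(float)
cv2.imwrite('pics/p4.png',np.clip((a-25)*3,0,255).astype(np.uint8))
E
```

```text
t12.05 [408.64  49.98 301.09] yaw -2.53 tz [-0.0001 -0.0001] F [ 0.15 -0.65 -4.05] M [ 0.055  0.007 -0.023] g 0.052 49.34751123189926
[[ -34.1  182.2]
 [ -49.1  183.1]
 [ -19.3  182. ]
 [   3.2  174.4]
 [  19.7  252. ]
 [-118.1  209.3]
 [ -51.7  118.8]]
```

View pics/p4.png

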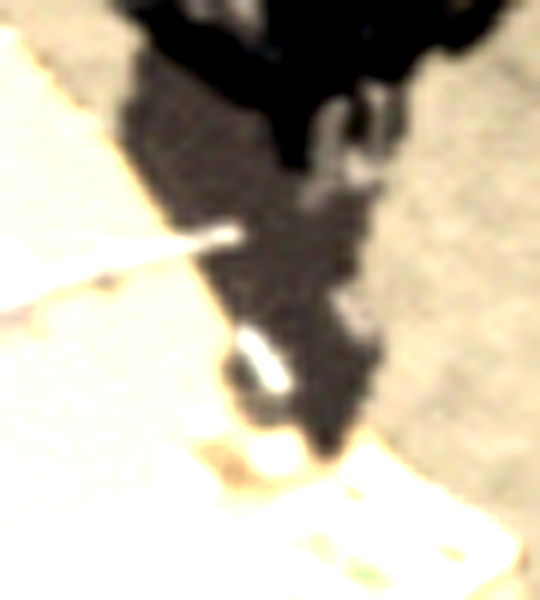

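```bash
python3 - <<'E'
from h import *
S=cap('side');st()
a=np.radians(-2.5);n=np.array([np.cos(a),np.sin(a)]);u=np.array([-n[1],n[0]]);o=np.array([408.6,49.8])-26*u
pts={'TR':(40,30),'SR0':(40,-25),'SR':(68,-25),'BR':(68,-100),'BL':(-68,-100),'SL':(-68,-25),'TL':(-40,30),'h26':(26,0),'h0':(0,0)}
for k,(y,z) in pts.items():
    p=proj(S,[[*(o+y*u),286+z]])[0];print(k,((p-[255,115]+.5)*[12,10]-.5).round())
print(((proj(S,[[437.5,50.8,286.4],[408.6,49.8,301]])-[255,115]+.5)*[12,10]-.5).round())
E
```

```text
t12.10 [408.65  50.11 301.08] yaw -2.52 tz [-0.     -0.0001] F [ 0.05  0.6  -3.13] M [0.068 0.02  0.019] g 0.054 49.346750378608704
TR [361. 154.]
SR0 [352. 285.]
SR [402. 343.]
BR [388. 509.]
BL [166. 238.]
SL [171.  71.]
TL [221.  -7.]
h26 [332. 197.]
h0 [286. 144.]
[[234. 228.]
 [334. 161.]]
```

```bash
python3 - <<'E'
from h import *
fr=[cap('side') for _ in range(8)];S=fr[0];m=np.mean([f['pixels'].astype(float) for f in fr],0);np.save('avg.npy',m);st()
g=m.mean(2)[112:166,258:296]
print('    '+''.join(f'{c%100:3d}' for c in range(258,296)))
for i,r in enumerate(g): print(112+i,''.join(f'{int(v):4d}'[1:] if v<1000 else '' for v in r))
E
```

```text
t12.50 [408.6   50.62 301.07] yaw -2.46 tz [-0.0001 -0.0001] F [-0.33  0.07 -3.42] M [ 0.143 -0.026  0.031] g 0.054 49.345967173576355
     58 59 60 61 62 63 64 65 66 67 68 69 70 71 72 73 74 75 76 77 78 79 80 81 82 83 84 85 86 87 88 89 90 91 92 93 94 95
112  99 98 96 97 87 52 42 57 69 71 64 52 41 35 36 39 40 25 17 14 13 13 14 14 15 14 14 15 15 15 15 14 15 14 15 21 28 26
113  97 98 99 98 89 59 52 66 71 64 50 38 35 36 40 54 67 50 24 15 14 14 13 14 13 14 14 14 14 14 15 15 16 16 24 39 45 30
114  96 97 97 97 93 78 59 61 59 46 35 32 37 43 41 52 72 74 42 18 14 14 14 14 15 14 12 14 15 15 14 15 17 21 35 51 42 26
115  96 95 96 96 93 84 59 46 39 33 27 28 42 56 44 45 63 79 58 25 15 15 13 14 17 16 14 14 16 16 15 16 16 21 31 38 28 19
116  97 96 95 97 96 92 79 54 33 23 19 20 35 51 44 42 53 70 62 32 17 18 15 15 15 15 16 18 17 16 14 14 15 21 27 25 20 18
117  99 99 98 99 99 98 95 80 50 25 15 16 22 31 31 32 42 55 58 33 17 18 17 15 16 16 20 26 22 17 14 14 15 18 23 22 18 25
118  98 99100 99 99 99 99 94 76 38 16 14 15 18 19 22 30 40 44 29 18 17 16 15 16 15 21 26 22 15 13 14 13 16 20 19 23 44
119  97 97 99
[... 4879 characters left out ...]
134134133132133132133137143138113 99 97101117159187184149106 72 62 80130157145113 97 96 98 98 97 96 99101
161 134134134134134133134134133136148163160134105 94 93100138171169143117 98 92107160195183147113 98 96 98 98 98 99 98
162 134134134135134135134134133136151172179167131 98 88 90107126130124120115115128170194199190156115 97 98 97 97 99 96
163 134135134134134134133135134137152175188186157115 93 93 98103109114124137142129137162190196187160128108100 98 98 94
164 135134134133134133134135137152181190187175154127108107109111122140160181179141113133169179190191179144111101 99 95
165 134135135134135135136139146159184183164142129119115123127131150170184193192175147138147157177183190180147118105 99
```

```bash
cat > fit.py <<'E'
from h import *
from scipy.optimize import least_squares
def fit(S,obj,px,tcp,yaw,full=False):
    obj=np.array(obj,float);px=np.array(px,float)
    def world(p,q):
        R=Rn.from_euler('ZYX',[yaw+p[5],p[4],p[3]],degrees=True)
        off=Rn.from_euler('Z',yaw,degrees=True).apply([p[2],p[0],0])
        return np.array([tcp[0],tcp[1],286.])+off+[0,0,p[1]]+R.apply(np.c_[np.zeros(len(q)),q])
    w=np.array([1,1,1 if full else 1e-6,1,1 if full else 1e-6,1e-6])
    sd=np.array([1,1,30,10,3,30]) # weak priors on normal offset, pitch, yaw
    k=np.array([0,0,1,0,1,1.])
    e=lambda p:np.r_[((proj(S,world(p*w,obj))-px)/.4).ravel(),p*w*k/np.array([1,1,1.5,1,8,2])]
    r=least_squares(e,np.zeros(6));p=r.x*w
    print('dy,dz,dn,roll,pitch,yaw',p.round(1),'res',(r.fun[:2*len(obj)]*.4).reshape(-1,2).round(2).tolist())
    return p,lambda q:world(p,np.array(q,float).reshape(-1,2))
E
python3 - <<'E'
from fit import *
S=cap('side');t=manip.sense()['tool_pos']
obj=[(40,-25),(68,-25),(68,-100),(-68,-100)];px=[(281.7,145),(286.3,150.5),(282,160.8),(264.4,129.7)]
for f in(0,1):
    p,W=fit(S,obj,px,t,-2.5,f);print(W([[26,0],[13,0],[0,0],[-26,0]]).round(1).tolist(),t.round(1))
    print(proj(S,W([[26,0],[13,0],[0,0],[-13,0],[-26,0],[40,30],[-40,30],[-68,-25]])).round(1).tolist())
E
```

```text
dy,dz,dn,roll,pitch,yaw [-39.  -14.3  -1.  -16.5   3.    2. ] res [[-0.03, -1.06], [-0.51, 0.6], [0.66, 1.07], [-0.3, -0.54]]
[[405.8, 36.7, 264.3], [405.9, 24.2, 268.0], [406.0, 11.7, 271.7], [406.1, -13.2, 279.0]] [408.6  50.7 301.1]
[[280.6, 136.4], [278.7, 133.1], [276.8, 129.9], [274.9, 126.6], [273.0, 123.4], [284.0, 135.2], [272.1, 114.7], [266.3, 117.2]]
dy,dz,dn,roll,pitch,yaw [-39.  -14.3  -1.  -16.5   3.    2. ] res [[-0.03, -1.06], [-0.51, 0.6], [0.66, 1.07], [-0.3, -0.54]]
[[405.8, 36.7, 264.3], [405.9, 24.2, 268.0], [406.0, 11.7, 271.7], [406.1, -13.2, 279.0]] [408.6  50.7 301.1]
[[280.6, 136.4], [278.7, 133.1], [276.8, 129.9], [274.9, 126.6], [273.0, 123.4], [284.0, 135.2], [272.1, 114.7], [266.3, 117.2]]
```

Request:
carry_out(
  moves=[
    [0, 0, 0, 0, 0, 0, 0],
    [0, 0, 0, 0, 0, 0, 0],
    [0, 0, 0, 0, 0, 0, 0],
    [0, 0, 0, 0, 0, 0, 0],
  ],
  newtons=20,
)

```text
clock: 12.95
tool_pos: [408.6, 50.6, 301.1]
tcp_rot: [0.722, 0.692, -0.0, 0.0]
ft_force: [0.8, 0.3, -3.3]
finger_gap: 0.053
grasp_force: 49.3
```

```bash
cat > gray.py <<'E'
from h import *
import sys
r0,r1,c0,c1=map(int,sys.argv[1:5])
fr=[cap('side') for _ in range(5)];m=np.mean([f['pixels'].astype(float) for f in fr],0).mean(2);st()
print('    '+''.join(f'{c%100:3d}' for c in range(c0,c1)))
for i in range(r0,r1): print(i,''.join(f'{min(int(v),99):3d}' for v in m[i,c0:c1]))
E
python3 gray.py 116 168 260 294
```

```text
t13.20 [408.62  50.64 301.09] yaw -2.46 tz [-0. -0.] F [-0.78  0.82 -3.8 ] M [ 0.093 -0.082  0.026] g 0.052 49.345254600048065
     60 61 62 63 64 65 66 67 68 69 70 71 72 73 74 75 76 77 78 79 80 81 82 83 84 85 86 87 88 89 90 91 92 93
116  95 97 96 93 79 54 32 23 19 23 36 54 46 42 52 69 62 33 17 17 15 15 16 16 15 18 18 16 14 15 17 21 26 26
117  97 99 99 97 95 79 51 24 16 17 22 33 31 32 42 55 59 32 17 19 17 16 16 15 19 26 21 16 13 13 16 18 23 21
118  99 99 99 99 99 94 77 39 16 14 15 17 17 21 31 42 44 28 18 17 14 16 17 16 22 27 22 16 13 15 14 16 19 19
119  99 99 99 99 98 95 77 42 22 17 15 15 13 17 24 31 34 27 26 21 15 13 16 15 21 25 21 15 14 14 16 16 17 24
120  96 98 97 97 97 91 61 41 33 23 16 14 14 14 19 23 28 28 26 22 17 14 13 14 18 22 18 16 15 23 33 37 39 52
121  94 94 93 94 95 87 54 41 39 33 25 17 13 15 16 18 22 23 23 19 16 13 13 15 16 18 16 16 18 39 69 77 78 82
122  91 93 92 93 93 85 56 43 42 41 37 27 18 15 14 16 18 17 18 16 14 14 14 16 19 20 21 20 27 54 84 92 92 90
123  93 93 95 95 93 83 57 44 44 43 41 37 29 20 16 15 15 15 15 14 14 15 17 18 21 34 50 43 45 76 92 94 94 91
124  99 91
[... 3997 characters left out ...]
3 99 99 99 99 99 99 99 94 99 99 99 99 99 99 97 95 97 98 97
162  99 99 99 99 99 99 99 99 99 99 99 99 99 99 89 91 99 99 99 99 99 99 99 99 99 99 99 99 99 99 97 97 97 97
163  99 99 99 99 99 99 99 99 99 99 99 99 99 99 95 94 99 99 99 99 99 99 99 99 99 99 99 99 99 99 99 99 99 98
164  99 99 99 99 99 99 99 99 99 99 99 99 99 99 99 99 99 99 99 99 99 99 99 99 99 99 99 99 99 99 99 99 99 99
165  99 99 99 99 99 99 99 99 99 99 99 99 99 99 99 99 99 99 99 99 99 99 99 99 99 99 99 99 99 99 99 99 99 99
166  99 99 99 99 99 99 99 99 99 99 99 99 99 99 99 99 99 99 99 99 99 99 99 99 99 99 99 99 99 99 99 99 99 99
167  99 99 99 99 99 99 99 99 99 99 99 99 99 99 99 99 99 99 99 99 99 99 99 99 99 99 99 99 99 99 99 99 99 99
```

```bash
python3 - <<'E'
from fit import *
S=cap('side');K,D,r,t=cam(S);tcp=manip.sense()['tool_pos']
obj=[(40,-25),(68,-25),(68,-100),(-68,-100)];px=np.array([(281.7,145),(286.3,150.5),(282,160.8),(264.4,129.7)])
print('pl',pl(S,px,tcp[:2],-2.5).tolist())
a=np.radians(-2.5);n=np.array([np.cos(a),np.sin(a),0]);u=np.array([-n[1],n[0],0])
# 3-dof and 4..6 dof fits with explicit priors
def run(free,prior):
    def W(p,q):
        R=Rn.from_euler('ZYX',[-2.5+p[5],p[4],p[3]],degrees=True)
        return np.array([tcp[0],tcp[1],286])+p[0]*u+p[2]*n+[0,0,p[1]]+R.apply(np.c_[np.zeros(len(q)),q])
    def full(x): p=np.zeros(6);p[free]=x;return p
    e=lambda x:np.r_[((proj(S,W(full(x),np.array(obj,float)))-px)/.4).ravel(),full(x)*prior]
    best=least_squares(e,np.zeros(len(free)));p=full(best.x)
    print(free,p.round(1),'res',(best.fun[:8]*.4).round(1)); h=W(p,np.array([[26,0],[0,30.],[40,30],[0,0],[20,-90]]))-tcp
    print('  hole26,topmid,TR,centre,com rel tcp',np.c_[h@n,h@u,h[:,2]].round(1).tolist())
run([0,1,3],0*np.ones(6));run([0,1,2,3,4,5],np.array([0,0,.5,0,.02,.02]));run([0,1,3,4],np.zeros(6));run([0,1,3,5],np.zeros(6))
E
```

```text
pl [[-0.1, 240.3], [31.2, 244.7], [7.7, 175.3], [-126.7, 198.4]]
[0, 1, 3] [-31.1  -4.1   0.  -15.7   0.    0. ] res [ 0.2 -1.4 -0.6  0.4 -0.1  1.6  0.4 -0.6]
  hole26,topmid,TR,centre,com rel tcp [[0.0, -6.1, -26.3], [-0.0, -23.0, 9.6], [-0.0, 15.5, -1.1], [-0.0, -31.1, -19.2], [0.0, -36.1, -111.3]]
[0, 1, 2, 3, 4, 5] [-40.7 -16.5  -1.7 -16.6   3.2   2.3] res [-0.  -1.  -0.5  0.6  0.7  1.  -0.4 -0.5]
  hole26,topmid,TR,centre,com rel tcp [[-3.1, -15.9, -39.0], [-0.4, -32.1, -2.9], [-2.6, 6.2, -14.3], [-1.7, -40.7, -31.6], [-6.6, -47.5, -123.4]]
[0, 1, 3, 4] [-35.   -8.8   0.  -15.9   2.    0. ] res [-0.1 -1.2 -0.8  0.6  0.3  1.4  0.6 -0.7]
  hole26,topmid,TR,centre,com rel tcp [[-0.2, -10.0, -31.0], [1.0, -26.7, 4.9], [0.6, 11.7, -6.0], [-0.0, -35.0, -23.9], [-3.1, -40.4, -115.9]]
[0, 1, 3, 5] [-31.3  -4.9   0.  -16.    0.    1.6] res [ 0.4 -1.3 -0.2  0.4 -0.   1.5 -0.4 -0.5]
  hole26,topmid,TR,centre,com rel tcp [[-0.7, -6.4, -27.2], [-0.2, -23.1, 8.9], [-1.3, 15.4, -2.2], [-0.0, -31.3, -20.0], [0.2, -37.0, -112.0]]
```

Request:
carry_out(
  moves=[
    [0, 0, 0, 0, 0, 0, 0],
    [0, 0, 0, 0, 0, 0, 0],
    [0, 0, 0, 0, 0, 0, 0],
  ],
  newtons=90,
)

```text
clock: 13.55
tool_pos: [408.6, 50.7, 301.1]
tcp_rot: [0.722, 0.692, 0.0, 0.0]
ft_force: [-0.0, 0.3, -3.2]
finger_gap: 0.04
grasp_force: 91.1
```

```bash
python3 - <<'E'
from h import *
st()
S=cap('side');T=cap('top')
f=lambda a,k:cv2.resize(cv2.cvtColor(a,cv2.COLOR_RGB2BGR),None,fx=k,fy=k,interpolation=cv2.INTER_CUBIC)
a=f(T['pixels'][190:250,250:300],8);b=f(S['pixels'][105:180,245:295],8)
im=np.zeros((600,800,3),np.uint8);im[:480,:400]=a;im[:,400:]=b
cv2.imwrite('pics/p5.png',np.clip((im.astype(float)-8)*2,0,255).astype(np.uint8))
E
```

```text
t13.55 [408.63  50.69 301.1 ] yaw -2.46 tz [ 0. -0.] F [-0.01  0.27 -3.24] M [ 0.141  0.033 -0.01 ] g 0.04 91.07506692409515
```

View pics/p5.png

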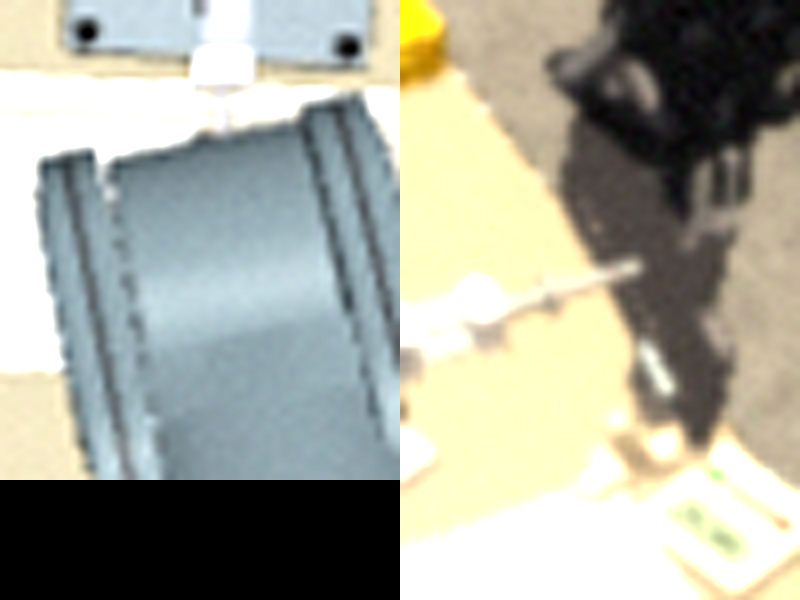

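Request:
carry_out(
  moves=[
    [0, 0, 0, 0, 3, -0.1, 0],
    [0, 0, 0, 0, 6, -0.3, 0],
    [0, 0, 0, 0, 9, -0.4, 0],
    [0, 0, 0, 0, 12, -0.5, 0],
    [0, 0, 0, 0, 15, -0.7, 0],
  ],
)

```text
clock: 14.15
tool_pos: [408.7, 50.5, 301.2]
tcp_rot: [0.716, 0.686, 0.096, -0.09]
ft_force: [-0.7, -0.1, -2.7]
finger_gap: 0.041
grasp_force: 91.3
```

Request:
carry_out(
  moves=[
    [0, 0, 0, 0, 0, 0, 0],
    [0, 0, 0, 0, 0, 0, 0],
    [0, 0, 0, 0, 0, 0, 0],
  ],
)

```text
clock: 14.45
tool_pos: [408.7, 51.1, 301.1]
tcp_rot: [0.716, 0.686, 0.094, -0.09]
ft_force: [0.1, -0.3, -3.9]
finger_gap: 0.038
grasp_force: 91.3
```

```bash
python3 gray.py 114 176 258 294
```

```text
t14.70 [408.64  50.93 301.12] yaw -2.43 tz [0.012  0.2585] F [ 0.9   0.43 -3.7 ] M [-0.492  0.012  0.016] g 0.038 91.2967711687088
     58 59 60 61 62 63 64 65 66 67 68 69 70 71 72 73 74 75 76 77 78 79 80 81 82 83 84 85 86 87 88 89 90 91 92 93
114  97 96 97 95 91 77 48 24 18 18 26 51 79 89 95 92 71 34 17 15 16 15 18 17 16 18 16 15 15 16 23 26 23 19 18 27
115  96 96 96 95 92 90 75 48 24 18 19 29 44 60 83 95 81 40 17 15 15 17 16 15 19 22 18 17 14 17 21 20 21 20 20 38
116  98 95 96 97 96 95 92 77 46 25 17 19 22 31 58 82 77 40 19 17 15 14 15 18 23 23 18 16 17 16 17 17 19 20 26 49
117  99 99 98 99 98 98 99 93 76 50 38 23 19 21 31 47 48 32 25 18 15 16 15 19 22 24 19 17 18 17 19 24 36 40 48 65
118  99 99 99 99 99 99 99 99 92 83 72 48 26 18 18 22 24 26 24 20 16 16 17 17 19 20 18 17 18 25 38 50 69 77 77 79
119  97 97 99 99 99 98 97 97 95 94 90 73 45 23 18 18 19 20 20 19 16 17 16 18 16 17 17 19 22 41 72 80 86 90 90 87
120  90 92 96 99 97 96 97 99 99 95 93 83 63 33 19 18 19 18 18 18 15 16 18 17 17 22 30 27 23 46 81 89 91 92 92 91
121  92 89 94 94 93 93 95 98 98 96 92 84 67 38 24 20 18 18 18 16 
[... 5449 characters left out ...]
9 99 99 99 99 99 99 99
170  99 99 99 99 99 99 99 99 99 99 99 99 99 99 99 99 99 99 99 99 99 99 99 99 99 99 99 99 99 99 99 99 99 99 99 99
171  99 99 99 99 99 99 99 99 99 99 99 99 99 99 99 99 99 99 99 99 99 99 99 99 99 99 99 99 99 99 99 99 99 99 99 99
172  99 99 99 99 99 99 99 99 99 99 99 99 99 99 99 99 99 99 99 99 99 99 99 99 99 99 99 99 99 99 99 99 99 99 99 99
173  99 99 99 99 99 99 99 99 99 99 99 99 99 99 99 99 99 99 99 99 99 99 99 99 99 99 99 99 99 99 99 99 99 99 99 99
174  99 99 99 99 99 99 99 99 99 99 99 99 99 99 99 99 99 99 99 99 99 99 99 99 99 99 99 99 99 99 99 99 99 99 99 99
175  99 99 99 99 99 99 99 99 99 99 99 99 99 99 99 99 99 99 99 99 99 99 99 99 99 99 99 99 99 99 99 99 99 99 99 99
```

```bash
cat > fit2.py <<'E'
from h import *
from scipy.optimize import least_squares
a=np.radians(-2.5);n=np.array([np.cos(a),np.sin(a),0]);u=np.array([-n[1],n[0],0])
def run(S,tcp,obj,px,free,prior):
    obj=np.array(obj,float);px=np.array(px)
    def W(p,q):
        R=Rn.from_euler('ZYX',[-2.5+p[5],p[4],p[3]],degrees=True)
        return np.array([tcp[0],tcp[1],286])+p[0]*u+p[2]*n+[0,0,p[1]]+R.apply(np.c_[np.zeros(len(q)),q])
    def full(x): p=np.zeros(6);p[free]=x;return p
    e=lambda x:np.r_[((proj(S,W(full(x),obj))-px)/.4).ravel(),full(x)*prior]
    b=least_squares(e,np.zeros(len(free)));p=full(b.x)
    print(free,p.round(1),'res',(b.fun[:2*len(obj)]*.4).round(1)); h=W(p,np.array([[26,0],[0,30.],[0,0]]))
    print('  hole26,topmid,centre world',h.round(1).tolist())
E
python3 - <<'E'
from fit2 import *
S=cap('side');tcp=manip.sense()['tool_pos']
obj=[(40,-25),(68,-25),(68,-100),(-68,-100),(26,0),(-26,0)];px=[(283.9,146),(288.3,151),(286.7,165.7),(268,139.3),(281.1,136),(273.9,126)]
run(S,tcp,obj,px,[0,1,3],np.zeros(6));run(S,tcp,obj,px,[0,1,2,3,4,5],np.array([0,0,.5,0,.1,.3]))
run(S,tcp,obj[4:],px[4:],[0,1,3],np.zeros(6))
print('clamp',pl(S,[(280.8,155),(279,153.5),(282.5,157)],tcp[:2],-2.5))
print('pin tip proj',proj(S,[[437.5,50.8,286.4]]))
o,d=ray(S,[(281.1,136)]);print(o,d)
E
```

```text
[0, 1, 3] [-28.1  -8.9   0.   -1.2   0.    0. ] res [-0.4 -1.1 -0.7 -0.1 -0.4  1.3 -0.   0.   0.8  0.3  0.6 -0.4]
  hole26,topmid,centre world [[408.5, 48.7, 276.5], [407.4, 23.4, 307.1], [407.4, 22.8, 277.1]]
[0, 1, 2, 3, 4, 5] [-32.7 -14.6  -0.7  -1.8   2.2   1.7] res [-0.3 -1.  -0.4 -0.1  0.4  0.8 -0.1 -0.2  0.5  0.6 -0.1 -0. ]
  hole26,topmid,centre world [[406.8, 44.2, 270.6], [407.7, 19.1, 301.4], [406.5, 18.2, 271.4]]
[0, 1, 3] [-32.8 -13.1   0.    1.7   0.    0. ] res [ 0.1  0.  -0.1 -0. ]
  hole26,topmid,centre world [[408.3, 44.1, 273.6], [407.2, 17.2, 302.8], [407.2, 18.1, 272.9]]
clamp [[ -2.7 192.8]
 [-15.3 187.8]
 [  9.3 194.9]]
pin tip proj [[274.04686493 137.36755681]]
[ 938.9736375   920.82997212 1253.24448366] [[-0.37413815 -0.61852712 -0.69097384]]
```

Request:
carry_out(
  moves=[
    [0, 0, 1, 2, 0, 0, 0],
    [0, 0, 2, 4, 0, 0, 0],
    [0, 0, 3, 6, 0, 0, 0],
    [0, 0, 4, 8, 0, 0, 0],
    [0, 0, 4.3, 8.9, 0, 0, 0],
  ],
)

```text
clock: 15.25
tool_pos: [408.8, 55.1, 310.3]
tcp_rot: [0.716, 0.686, 0.095, -0.09]
ft_force: [0.2, 0.4, -4.2]
finger_gap: 0.037
grasp_force: 91.3
```

Request:
carry_out(
  moves=[
    [0, 3, -0.1, 0, 0, 0, 0],
    [0, 6, -0.3, 0, 0, 0, 0],
    [0, 9, -0.4, 0, 0, 0, 0],
    [0, 12, -0.5, 0, 0, 0, 0],
    [0, 14, -0.6, 0, 0, 0, 0],
  ],
)

```text
clock: 15.75
tool_pos: [423.0, 54.3, 309.9]
tcp_rot: [0.716, 0.686, 0.095, -0.09]
ft_force: [-0.4, 0.5, -3.6]
finger_gap: 0.036
grasp_force: 91.3
```

Request:
carry_out(
  moves=[
    [0, 1, 0, 0, 0, 0, 0],
    [0, 1, 0, 0, 0, 0, 0],
  ],
)

```text
clock: 15.95
tool_pos: [423.7, 54.3, 309.9]
tcp_rot: [0.716, 0.686, 0.095, -0.09]
ft_force: [0.1, 0.2, -3.7]
finger_gap: 0.041
grasp_force: 91.3
```

```bash
python3 - <<'E'
from h import *
S=cap('side');x=manip.sense()['tool_pos'][0]
print(proj(S,[[x,50.1-.0437*(x-454.7),286.4],[437.5,50.8,286.4],[x+3,50.1-.0437*(x-454.7),286.4]]))
E
python3 gray.py 114 172 262 296
```

```text
[[278.15505889 136.05345695]
 [274.04686493 137.36755681]
 [277.29391918 136.36483911]]
t16.25 [423.53  54.37 310.01] yaw -2.47 tz [0.012  0.2589] F [-0.05  0.54 -5.12] M [-0.427  0.039  0.009] g 0.037 91.31578266620636
     62 63 64 65 66 67 68 69 70 71 72 73 74 75 76 77 78 79 80 81 82 83 84 85 86 87 88 89 90 91 92 93 94 95
114  18 18 19 29 54 78 88 88 69 34 17 16 15 16 18 16 16 18 17 14 14 17 21 23 24 21 20 25 46 70 83 86 85 85
115  26 17 18 20 27 50 73 86 73 37 17 15 16 15 16 17 18 21 19 16 16 18 20 20 22 19 21 38 67 78 79 82 85 87
116  52 39 25 18 18 28 47 69 70 41 20 16 15 13 14 17 21 25 21 18 17 17 18 18 20 20 28 53 80 86 81 79 86 91
117  87 77 50 26 18 18 27 38 44 33 25 22 17 15 15 17 21 24 18 16 17 16 17 24 36 43 54 75 87 89 84 81 83 91
118  98 94 81 49 26 18 19 21 23 25 25 22 17 17 17 18 17 19 19 17 17 18 25 47 71 80 85 88 89 91 89 83 81 83
119  99 98 93 78 49 25 18 17 19 20 19 20 16 17 17 16 17 16 15 18 20 26 47 73 88 93 94 91 90 91 91 89 83 81
120  97 97 97 94 81 51 24 19 16 17 17 15 16 17 16 18 18 19 27 34 29 40 71 85 89 91 93 91 92 93 93 91 90 84
121  93 93 94 97 94 77 4
[... 4732 characters left out ...]
9 87 99 99 99 99 68 56 79 99 99 99 99 99 99 99 99 99 99 98
166  99 99 99 99 99 99 99 99 99 99 99 99 99 99 99 99 99 99 99 99 94 76 97 99 99 99 99 99 99 99 99 99 99 99
167  99 99 99 99 99 99 99 99 99 99 99 99 99 99 99 99 99 99 99 99 99 99 99 99 99 99 99 99 99 99 99 99 99 99
168  99 99 99 99 99 99 99 99 99 99 99 99 99 99 99 99 99 99 99 99 99 99 99 99 99 99 99 99 99 99 99 99 99 99
169  99 99 99 99 99 99 99 99 99 99 99 99 99 99 99 99 99 99 99 99 99 99 99 99 99 99 99 99 99 99 99 99 99 99
170  99 99 99 99 99 99 99 99 99 99 99 99 99 99 99 99 99 99 99 99 99 99 99 99 99 99 99 99 99 99 99 99 99 99
171  99 99 99 99 99 99 99 99 99 99 99 99 99 99 99 99 99 99 99 99 99 99 99 99 99 99 99 99 99 99 99 99 99 99
```

Request:
carry_out(
  moves=[
    [0, 2, 1, 0, 0, 0, 0],
    [0, 4, 1.6, 0, 0, 0, 0],
    [0, 6, 1.5, 0, 0, 0, 0],
    [0, 7, 1.4, 0, 0, 0, 0],
    [0, 7, 1.4, 0, 0, 0, 0],
  ],
)

```text
clock: 16.75
tool_pos: [430.8, 55.7, 310.0]
tcp_rot: [0.716, 0.686, 0.095, -0.09]
ft_force: [-0.5, -0.0, -4.3]
finger_gap: 0.039
grasp_force: 91.3
```

Request:
carry_out(
  moves=[
    [0, 1, -0.05, 0, 0, 0, 0],
    [0, 2, -0.1, 0, 0, 0, 0],
    [0, 2, -0.1, 0, 0, 0, 0],
  ],
)

```text
clock: 17.05
tool_pos: [432.5, 55.6, 309.9]
tcp_rot: [0.716, 0.686, 0.094, -0.09]
ft_force: [-1.0, -0.8, -3.1]
finger_gap: 0.035
grasp_force: 91.3
```

Request:
carry_out(
  moves=[
    [0, 0.7, 0, 0, 0, 0, 0],
    [0, 1.4, -0.05, 0, 0, 0, 0],
    [0, 1.4, -0.05, 0, 0, 0, 0],
  ],
)

```text
clock: 17.35
tool_pos: [433.1, 55.7, 309.6]
tcp_rot: [0.716, 0.686, 0.094, -0.091]
ft_force: [-5.5, -0.5, -2.9]
finger_gap: 0.039
grasp_force: 91.5
```

```bash
python3 -c "from h import *;st()"
```

```text
t17.35 [433.11  55.69 309.63] yaw -2.44 tz [0.0098 0.2589] F [-5.52 -0.45 -2.93] M [-0.426  1.075  0.217] g 0.039 91.49165511131287
```

```bash
python3 gray.py 122 144 262 286; python3 - <<'E'
from h import *
S=cap('side');print(proj(S,[[437,50.8,286.4],[434,50.8,286.4],[434,53.8,286.4],[434,50.8,289.4]]).round(2).tolist())
E
```

```text
t17.60 [433.18  55.69 309.66] yaw -2.44 tz [0.0102 0.2589] F [-5.54  0.41 -2.61] M [-0.448  1.278  0.254] g 0.041 91.49574816226959
     62 63 64 65 66 67 68 69 70 71 72 73 74 75 76 77 78 79 80 81 82 83 84 85
122  92 89 72 38 18 19 20 18 16 17 17 17 20 19 19 28 46 44 43 69 88 93 92 87
123  95 95 82 46 26 22 21 21 18 14 17 21 34 44 32 47 81 76 56 76 91 93 94 91
124  96 95 78 47 35 31 30 30 20 16 17 30 61 81 53 42 71 73 48 65 89 95 95 96
125  88 87 66 44 40 41 43 37 26 19 18 31 62 79 53 33 57 68 42 51 85 94 96 98
126  83 76 80 60 47 51 53 42 27 20 20 29 57 72 53 34 54 68 43 46 86 96 97 98
127  87 67 79 64 49 57 61 46 29 19 18 27 52 72 53 33 53 68 46 48 85 97 98 97
128  89 60 60 55 46 48 52 46 35 20 17 25 51 72 55 30 47 68 48 49 84 94 94 93
129  90 56 46 44 44 44 48 53 45 26 18 25 50 72 60 34 46 68 50 46 79 89 90 89
130  89 55 44 42 43 43 47 55 50 32 22 23 45 72 67 46 52 70 56 54 78 87 88 92
131  90 55 43 43 44 43 44 48 47 41 26 22 42 73 76 67 75 78 64 74 89 94 94 94
132  90 56 43 44 43 43 43 44 47 53 40 26 43 73 82 77 90 85 68 86 97 99 97 94
133  91 56 43 43 43 43 43 44 47 53 46 40 51 
[... 174 characters left out ...]
 99 99 99 98
136  92 55 44 43 43 43 43 42 44 43 48 56 54 52 46 44 46 60 92 99 99 99 99 99
137  92 56 44 43 43 43 45 45 50 57 66 79 83 70 52 44 45 60 90 99 99 99 99 99
138  96 66 47 46 47 50 58 65 81 92 98 99 99 77 54 44 44 61 89 98 99 98 98 99
139  99 93 71 64 73 84 91 97 99 99 94 85 73 55 47 43 45 61 90 98 99 98 98 96
140  99 99 99 99 99 99 99 90 80 71 59 50 46 43 44 43 46 60 90 97 97 98 96 95
141  99 99 99 99 94 80 69 57 48 45 44 44 44 43 43 43 44 58 87 93 95 95 94 93
142  99 99 97 83 64 51 47 44 43 43 43 42 43 43 43 43 45 58 85 93 95 94 93 93
143  99 85 75 60 51 51 44 43 43 43 42 43 43 43 43 43 45 59 86 94 97 95 94 93
[[274.19, 137.32], [275.06, 137.0], [275.53, 137.61], [275.08, 136.29]]
```

Request:
carry_out(
  moves=[
    [0, -2, 0, 0, 0, 0, 0],
    [0, -4, 0, 0, 0, 0, 0],
    [0, -4, 0, 0, 0, 0, 0],
  ],
)

```text
clock: 17.95
tool_pos: [430.7, 55.5, 310.4]
tcp_rot: [0.716, 0.686, 0.095, -0.089]
ft_force: [-0.2, -0.0, -3.7]
finger_gap: 0.037
grasp_force: 91.3
```

```bash
python3 gray.py 122 144 262 286; python3 -c "
from h import *
st()"
```

```text
t18.20 [430.3   55.56 310.11] yaw -2.48 tz [0.0127 0.2588] F [-0.46  1.   -3.49] M [-0.48   0.06   0.004] g 0.039 91.32509171962738
     62 63 64 65 66 67 68 69 70 71 72 73 74 75 76 77 78 79 80 81 82 83 84 85
122  92 92 89 74 43 23 20 18 17 16 16 15 18 21 24 27 45 59 43 47 81 94 92 87
123  96 96 93 82 52 32 24 23 25 19 15 17 25 41 47 31 43 67 53 51 83 94 93 91
124  97 96 90 78 54 40 36 38 35 23 16 20 39 71 69 39 38 66 60 56 86 93 95 94
125  93 88 77 66 51 45 45 46 38 26 20 20 39 72 74 44 36 61 62 55 83 93 96 98
126  99 73 70 77 56 48 59 54 41 25 19 18 34 64 73 47 34 58 65 53 73 93 98 98
127  99 70 61 76 57 50 58 56 41 25 17 18 31 60 73 50 33 55 67 47 61 89 96 96
128  99 70 50 60 50 44 47 51 50 32 19 18 28 55 73 54 34 54 68 42 50 85 94 93
129  99 68 46 47 45 44 44 52 62 43 23 18 28 53 72 54 37 54 69 46 52 81 89 89
130  99 67 45 43 43 44 44 50 58 43 30 22 27 52 73 65 57 65 73 62 73 83 89 91
131  99 67 45 43 43 44 45 45 47 48 47 32 25 48 74 75 77 87 88 83 89 93 93 92
132  99 66 45 44 43 43 44 44 44 53 63 44 33 51 75 76 78 91 94 95 98 98 97 93
133  99 66 45 43 43 44 44 43 43 48 56 51 53 
[... 234 characters left out ...]
57 49 45 46 61 92 99 99 99 99
137  99 65 45 43 44 45 45 47 50 57 66 78 78 66 65 51 44 45 62 91 99 99 99 99
138  99 73 53 49 48 50 64 78 84 92 99 99 99 67 54 47 43 45 60 89 98 98 97 99
139  99 99 79 72 75 83 99 99 99 99 92 81 71 52 45 44 44 44 59 89 98 97 98 96
140  99 99 99 99 99 99 99 97 82 70 57 50 46 44 44 43 44 44 57 88 97 97 96 94
141  99 99 99 99 93 78 66 57 49 46 44 43 43 44 43 43 43 44 54 85 95 95 94 94
142  99 97 97 80 61 52 45 44 43 44 43 44 44 43 43 43 43 42 53 85 95 94 93 95
143  99 88 79 60 50 52 47 44 44 44 44 43 45 44 44 44 43 41 53 85 95 95 93 91
t18.20 [430.3   55.56 310.11] yaw -2.48 tz [0.0127 0.2588] F [-0.46  1.   -3.49] M [-0.48   0.06   0.004] g 0.039 91.32509171962738
```

Request:
carry_out(
  moves=[
    [0, 1, 0, -1, 0, 0, 0],
    [0, 2, -0.1, -2, 0, 0, 0],
    [0, 3, -0.1, -2, 0, 0, 0],
    [0, 3.5, -0.1, -2, 0, 0, 0],
    [0, 3.5, -0.1, -2, 0, 0, 0],
  ],
)

```text
clock: 18.7
tool_pos: [432.9, 55.5, 307.7]
tcp_rot: [0.716, 0.686, 0.094, -0.091]
ft_force: [-3.7, 0.4, -3.1]
finger_gap: 0.039
grasp_force: 91.4
```

Request:
carry_out(
  moves=[
    [0, 0, 0, -0.5, 0, 0, 0],
    [0, 0, 0, -1, 0, 0, 0],
    [0, 0, 0, -1, 0, 0, 0],
  ],
)

```text
clock: 19.0
tool_pos: [433.1, 55.6, 306.8]
tcp_rot: [0.716, 0.686, 0.094, -0.09]
ft_force: [-4.0, 0.3, -2.3]
finger_gap: 0.042
grasp_force: 91.5
```

Request:
carry_out(
  moves=[
    [0, 0, -0.5, 0, 0, 0, 0],
    [0, 0, -1, 0, 0, 0, 0],
    [0, 0, -1, 0, 0, 0, 0],
  ],
)

```text
clock: 19.3
tool_pos: [433.2, 54.8, 306.9]
tcp_rot: [0.716, 0.686, 0.095, -0.09]
ft_force: [-4.6, 1.8, -2.2]
finger_gap: 0.041
grasp_force: 91.3
```

```bash
python3 - <<'E'
from h import *
st()
fr=[cap('side') for _ in range(10)];S=fr[0]
m=np.mean([f['pixels'].astype(float) for f in fr],0);np.save('c2.npy',m)
d=m[122:142,262:280]
for k in range(3):
    if k==1: continue
    print('RGB'[k]);print('    '+''.join(f'{c%100:4d}' for c in range(262,280)))
    for i in range(20): print(122+i,''.join(f'{int(v):4d}' for v in d[i,:,k]))
E
```

```text
t19.30 [433.2   54.85 306.89] yaw -2.45 tz [0.0113 0.2592] F [-4.58  1.79 -2.17] M [0.008 1.058 0.217] g 0.041 91.29985928535461
R
      62  63  64  65  66  67  68  69  70  71  72  73  74  75  76  77  78  79
122   98  84  53  26  18  17  17  16  17  16  15  17  17  18  21  28  34  27
123  104 102  84  46  23  18  18  18  16  16  17  18  22  26  28  46  62  45
124  107 107  94  56  32  26  25  25  18  16  16  25  45  50  33  46  72  57
125  103 103  91  60  43  38  41  37  23  17  18  41  75  74  42  41  69  63
126  106  87  81  58  47  49  50  42  26  19  20  41  76  80  46  38  64  65
127  100  81  85  61  52  60  61  47  26  18  19  35  67  78  49  37  62  69
128   94  69  73  57  52  63  63  49  29  19  17  31  62  77  54  36  58  72
129   92  57  54  49  48  51  54  52  36  21  17  28  57  76  56  36  57  73
130   91  54  47  47  47  47  52  59  45  25  19  29  56  76  61  45  58  73
131   91  55  47  47  47  46  50  53  42  31  22  28  53  78  70  64  69  79
132   91  55  47  47  47  47  48  48  47  44  31  26  49  78  80  84  95  95
133   91  55  47  47  46  47  47  48  52  57 
[... 1566 characters left out ...]
 81  81
133   65  44  39  40  39  40  40  41  44  50  40  32  48  69  70  72  85  84
134   65  45  41  40  40  40  40  39  42  44  44  49  58  68  67  61  72  76
135   66  45  40  40  40  40  39  40  40  41  47  61  57  56  52  47  53  63
136   66  44  40  39  40  40  40  40  41  42  47  58  54  47  42  41  43  56
137   68  46  41  41  39  40  40  42  45  52  61  75  76  59  43  40  41  54
138   73  55  47  43  43  46  58  73  78  83  90 105  99  71  47  40  41  53
139   89  84  70  61  68  75  93 111 109  97  81  74  67  53  43  40  42  54
140  104 110  97  93 101 104  97  88  75  63  52  44  43  42  41  40  41  55
141  124 111 107  98  84  71  60  51  45  41  40  40  39  39  40  40  41  53
```

Request:
carry_out(
  moves=[
    [0, 0, -0.5, 0, 0, 0, 0],
    [0, 0, -1, 0, 0, 0, 0],
    [0, 0, -1, 0, 0, 0, 0],
  ],
)

```text
clock: 20.1
tool_pos: [434.0, 52.8, 306.9]
tcp_rot: [0.716, 0.686, 0.095, -0.089]
ft_force: [-1.1, -0.3, -6.4]
finger_gap: 0.04
grasp_force: 91.1
```

Request:
carry_out(
  moves=[
    [0, 0, 0, 0, 0, 0, 0],
  ],
)

```text
clock: 20.2
tool_pos: [434.0, 52.7, 306.9]
tcp_rot: [0.716, 0.686, 0.095, -0.089]
ft_force: [-1.8, -0.6, -6.6]
finger_gap: 0.039
grasp_force: 91.0
```

Request:
carry_out(
  moves=[
    [0, 0, 0, -0.5, 0, 0, 0],
    [0, 0, 0, -1, 0, 0, 0],
    [0, 0, 0, -1, 0, 0, 0],
  ],
)

```text
clock: 20.5
tool_pos: [434.0, 53.3, 306.1]
tcp_rot: [0.716, 0.686, 0.095, -0.09]
ft_force: [-1.0, -0.7, -5.0]
finger_gap: 0.039
grasp_force: 91.2
```

Improving; advance a little and lower another bit.

Request:
carry_out(
  moves=[
    [0, 0, 0, -0.5, 0, 0, 0],
    [0, 0.6, 0, -1, 0, 0, 0],
    [0, 1.2, -0.1, -1, 0, 0, 0],
    [0, 1.2, -0.1, -1, 0, 0, 0],
  ],
)

```text
clock: 20.9
tool_pos: [435.1, 53.5, 305.2]
tcp_rot: [0.716, 0.686, 0.095, -0.09]
ft_force: [0.1, -0.1, -4.5]
finger_gap: 0.037
grasp_force: 91.2
```

Request:
carry_out(
  moves=[
    [0, 0.7, 0, 0, 0, 0, 0],
    [0, 1.4, -0.1, 0, 0, 0, 0],
    [0, 2, -0.1, 0, 0, 0, 0],
    [0, 2, -0.1, 0, 0, 0, 0],
  ],
)

```text
clock: 21.3
tool_pos: [436.9, 53.3, 305.0]
tcp_rot: [0.716, 0.686, 0.095, -0.09]
ft_force: [-0.3, 0.2, -3.4]
finger_gap: 0.038
grasp_force: 91.3
```

Request:
carry_out(
  moves=[
    [0, 1.5, -0.1, 0, 0, 0, 0],
    [0, 3, -0.1, 0, 0, 0, 0],
    [0, 4.5, -0.2, 0, 0, 0, 0],
    [0, 6, -0.3, 0, 0, 0, 0],
    [0, 6, -0.3, 0, 0, 0, 0],
  ],
)

```text
clock: 21.8
tool_pos: [443.0, 53.0, 305.0]
tcp_rot: [0.716, 0.686, 0.095, -0.09]
ft_force: [-0.6, -0.1, -3.3]
finger_gap: 0.037
grasp_force: 91.2
```

Request:
carry_out(
  moves=[
    [0, 1.5, -0.1, 0, 0, 0, 0],
    [0, 3, -0.1, 0, 0, 0, 0],
    [0, 4.5, -0.2, 0, 0, 0, 0],
    [0, 6, -0.3, 0, 0, 0, 0],
    [0, 6, -0.3, 0, 0, 0, 0],
  ],
)

```text
clock: 22.3
tool_pos: [449.0, 52.7, 305.0]
tcp_rot: [0.716, 0.686, 0.095, -0.09]
ft_force: [0.4, -0.6, -4.4]
finger_gap: 0.039
grasp_force: 91.2
```

Request:
carry_out(
  moves=[
    [0, 1.5, -0.1, 0, 0, 0, 0],
    [0, 3, -0.1, 0, 0, 0, 0],
    [0, 4.5, -0.2, 0, 0, 0, 0],
    [0, 6, -0.3, 0, 0, 0, 0],
    [0, 6, -0.3, 0, 0, 0, 0],
  ],
)

```text
clock: 22.8
tool_pos: [455.0, 52.3, 305.0]
tcp_rot: [0.716, 0.686, 0.095, -0.09]
ft_force: [0.6, -0.4, -4.0]
finger_gap: 0.041
grasp_force: 91.2
```

Request:
carry_out(
  moves=[
    [0, 1.5, -0.1, 0, 0, 0, 0],
    [0, 3, -0.1, 0, 0, 0, 0],
    [0, 4.5, -0.2, 0, 0, 0, 0],
    [0, 6, -0.3, 0, 0, 0, 0],
    [0, 6, -0.3, 0, 0, 0, 0],
  ],
)

```text
clock: 23.3
tool_pos: [461.0, 52.1, 305.0]
tcp_rot: [0.716, 0.686, 0.095, -0.09]
ft_force: [-0.2, -1.2, -5.0]
finger_gap: 0.033
grasp_force: 91.2
```

Request:
carry_out(
  moves=[
    [0, 1, 0, 0, 0, 0, 0],
    [0, 2, -0.1, 0, 0, 0, 0],
    [0, 3, -0.1, 0, 0, 0, 0],
    [0, 3, -0.1, 0, 0, 0, 0],
  ],
)

```text
clock: 23.7
tool_pos: [463.9, 52.0, 305.0]
tcp_rot: [0.716, 0.686, 0.095, -0.09]
ft_force: [0.2, -0.3, -4.2]
finger_gap: 0.037
grasp_force: 91.2
```

Feel for the collar (expected near x ≈ 469.5).

Request:
carry_out(
  moves=[
    [0, 1, 0, 0, 0, 0, 0],
    [0, 2, -0.1, 0, 0, 0, 0],
    [0, 3, -0.1, 0, 0, 0, 0],
    [0, 3, -0.1, 0, 0, 0, 0],
  ],
)

```text
clock: 24.1
tool_pos: [466.9, 51.9, 305.0]
tcp_rot: [0.716, 0.686, 0.095, -0.09]
ft_force: [-0.2, -0.3, -3.7]
finger_gap: 0.039
grasp_force: 91.2
```

Request:
carry_out(
  moves=[
    [0, 0.7, 0, 0, 0, 0, 0],
    [0, 1.2, 0, 0, 0, 0, 0],
    [0, 1.2, 0, 0, 0, 0, 0],
  ],
)

```text
clock: 24.4
tool_pos: [468.0, 51.9, 305.0]
tcp_rot: [0.716, 0.686, 0.095, -0.09]
ft_force: [-0.3, -0.4, -5.3]
finger_gap: 0.036
grasp_force: 91.2
```

Request:
carry_out(
  moves=[
    [0, 0.6, 0, 0, 0, 0, 0],
    [0, 1, 0, 0, 0, 0, 0],
    [0, 1, 0, 0, 0, 0, 0],
  ],
)

```text
clock: 24.7
tool_pos: [468.3, 51.9, 304.7]
tcp_rot: [0.716, 0.686, 0.094, -0.091]
ft_force: [-3.1, -0.3, -3.5]
finger_gap: 0.036
grasp_force: 91.4
```

Request:
carry_out(
  moves=[
    [0, 0.5, 0, 0, 0, 0, 0],
    [0, 0.8, 0, 0, 0, 0, 0],
    [0, 0.8, 0, 0, 0, 0, 0],
  ],
)

```text
clock: 25.0
tool_pos: [468.4, 52.0, 304.6]
tcp_rot: [0.716, 0.686, 0.094, -0.091]
ft_force: [-5.4, 0.1, -3.1]
finger_gap: 0.037
grasp_force: 91.5
```

Request:
carry_out(
  moves=[
    [0, -0.5, 0, -0.6, 0, 0, 0],
    [0, -0.8, 0, -1.2, 0, 0, 0],
    [0, -0.8, 0, -1.2, 0, 0, 0],
  ],
)

```text
clock: 25.3
tool_pos: [468.4, 52.0, 303.8]
tcp_rot: [0.716, 0.686, 0.094, -0.091]
ft_force: [-4.9, -0.5, -2.1]
finger_gap: 0.037
grasp_force: 91.7
```

Request:
carry_out(
  moves=[
    [0, 0, 0, -0.4, 0, 0, 0],
    [0, 0, 0, -0.7, 0, 0, 0],
    [0, 0, 0, -0.7, 0, 0, 0],
  ],
)

```text
clock: 25.6
tool_pos: [468.4, 52.2, 303.2]
tcp_rot: [0.716, 0.686, 0.094, -0.091]
ft_force: [-5.8, -0.6, -0.7]
finger_gap: 0.04
grasp_force: 91.7
```

Request:
carry_out(
  moves=[
    [8, 0, 0, 0, 0, 0, 0],
    [12, 0, 0, 0, 0, 0, 0],
    [16, 0, 0, 0, 0, 0, 0],
    [20, 0, 0, 0, 0, 0, 0],
    [20, 0, 0, 0, 0, 0, 0],
  ],
  newtons=20,
)

```text
clock: 26.1
tool_pos: [469.4, 51.9, 303.3]
tcp_rot: [0.716, 0.686, 0.095, -0.09]
ft_force: [-0.2, 0.5, 1.0]
finger_gap: 0.231
grasp_force: 0.0
```

```bash
python3 -c "from h import *;st()"; python3 gray.py 112 176 252 282
```

```text
t26.10 [469.36  51.94 303.34] yaw -2.48 tz [0.013  0.2589] F [-0.25  0.46  0.97] M [-0.269  0.055 -0.041] g 0.231 0.0
t26.35 [468.96  51.89 303.1 ] yaw -2.47 tz [0.0122 0.2588] F [ 0.07  0.86 -0.07] M [-0.274 -0.013 -0.022] g 0.234 0.0
     52 53 54 55 56 57 58 59 60 61 62 63 64 65 66 67 68 69 70 71 72 73 74 75 76 77 78 79 80 81
112  18 15 15 17 17 17 17 17 16 17 16 16 17 17 16 14 16 17 18 43 74 56 31 23 22 21 19 18 26 55
113  39 21 15 17 16 16 15 16 16 15 17 17 16 17 16 16 16 19 19 43 71 45 21 22 22 22 18 19 41 75
114  79 43 21 16 17 17 16 15 14 14 16 16 18 16 17 16 18 19 18 39 63 40 19 19 20 20 18 22 45 84
115  99 77 36 17 16 16 16 17 17 16 17 17 19 17 17 16 18 19 19 26 37 27 18 18 20 18 18 27 56 86
116  99 99 52 19 16 15 17 18 19 18 19 25 33 24 18 16 17 20 19 19 22 20 21 18 19 17 20 43 77 93
117  99 99 59 22 16 17 16 17 19 25 38 54 67 37 18 16 17 19 18 18 22 27 26 22 18 18 25 51 87 96
118  99 99 66 28 22 20 17 17 18 39 75 87 83 42 15 16 16 17 16 19 25 29 27 23 19 19 32 65 92 97
119  99 99 75 34 22 22 19 18 19 46 87 97 87 53 23 15 15 14 16 18 24 27 26 21 19 21 45 83 98 98
120  99 9
[... 4610 characters left out ...]
45 59 99 99 99 99 99 99 99 99 99 99
169  99 99 99 99 99 99 99 99 99 99 99 99 96 88 85 76 55 43 44 57 99 99 99 99 99 99 99 99 99 99
170  99 99 99 99 99 99 99 99 99 99 99 99 99 87 93 89 68 50 45 59 99 99 99 99 99 99 99 99 99 99
171  99 99 99 99 99 99 99 99 99 99 99 99 99 90 83 84 79 70 55 63 99 99 99 99 99 99 99 99 99 99
172  99 99 99 99 99 99 99 99 99 99 99 99 99 99 99 99 99 99 83 78 99 99 99 99 99 99 99 99 99 99
173  99 99 99 99 99 99 99 99 99 99 99 99 99 99 99 99 99 99 99 99 99 99 99 99 99 99 99 99 99 99
174  99 99 99 99 99 99 99 99 99 99 99 99 99 99 99 99 99 99 99 99 99 99 99 99 99 99 99 99 99 99
175  99 99 99 99 99 99 99 99 99 99 99 99 99 99 99 99 99 99 99 99 99 99 99 99 99 99 99 99 99 99
```

Request:
carry_out(
  moves=[
    [20, 0, -1, 4, 0, 0, 0],
    [20, 0, -3, 12, 0, 0, 0],
    [20, -0.3, -6, 24, 0, 0, 0],
    [20, -0.5, -12, 45, 0, 0, 0],
    [20, -1, -20, 75, 0, 0, 0],
  ],
)

```text
clock: 26.85
tool_pos: [467.2, 31.6, 378.9]
tcp_rot: [0.716, 0.686, 0.094, -0.09]
ft_force: [-0.2, -0.0, -0.1]
finger_gap: 0.23
grasp_force: 0.0
```

Request:
carry_out(
  moves=[
    [20, 0, -5, 30, 0, 0, 0],
    [20, -20, -10, 50, 0, 0, 0],
    [20, -40, -20, 60, 0, 0, 0],
    [20, -50, -30, 60, 0, 0, 0],
    [20, -50, -30, 60, 0, 0, 0],
  ],
)

```text
clock: 27.35
tool_pos: [417.3, 0.2, 438.7]
tcp_rot: [0.717, 0.685, 0.096, -0.09]
ft_force: [-0.3, 0.8, 0.7]
finger_gap: 0.237
grasp_force: 0.0
```

```bash
python3 -c "from h import *;st()"; python3 gray.py 118 176 246 276
```

```text
t27.35 [4.1732e+02 1.7000e-01 4.3867e+02] yaw -2.61 tz [0.0141 0.2602] F [-0.29  0.81  0.69] M [-0.275 -0.019 -0.035] g 0.237 0.0
t27.60 [418.2    2.45 437.5 ] yaw -2.43 tz [0.0108 0.258 ] F [ 0.01  0.75 -0.21] M [-0.268 -0.01  -0.03 ] g 0.228 0.0
     46 47 48 49 50 51 52 53 54 55 56 57 58 59 60 61 62 63 64 65 66 67 68 69 70 71 72 73 74 75
118  99 99 99 99 99 99 99 99 99 99 99 98 98 98 99 98 97 97 99 98 95 93 92 92 89 89 89 89 90 89
119  99 99 99 99 99 99 99 99 99 99 99 95 95 96 97 99 99 97 97 95 96 95 93 89 87 86 87 90 93 92
120  99 99 99 99 99 99 99 99 99 99 99 99 89 91 95 97 96 95 96 97 97 95 92 86 82 85 89 90 92 94
121  99 99 99 99 99 99 99 99 99 99 99 99 89 88 92 93 92 93 93 98 97 95 91 84 81 84 89 91 93 93
122  99 99 99 99 99 99 99 99 99 87 99 99 99 94 90 91 92 92 92 93 94 95 93 86 83 86 90 90 92 94
123  99 99 99 99 99 99 99 99 92 68 82 99 99 97 91 91 94 95 93 91 92 95 93 88 86 89 89 89 89 92
124  99 99 99 99 99 99 99 99 93 60 64 90 99 99 98 90 95 96 93 92 91 92 91 89 89 89 88 87 88 88
125  99 99 99 99 99 99 99 99 99 61 53 72 93 99 99 91 93 96 94 93 91 91 89 87 88 89 88 87 90 
[... 4052 characters left out ...]
80 74 73 60 47 43 44 62 99 99 99 99
169  99 99 99 99 99 99 99 99 99 99 99 99 99 99 99 99 99 99 86 78 85 83 56 43 45 62 99 99 99 99
170  99 99 99 99 99 99 99 99 99 99 99 99 99 99 99 99 99 99 89 82 93 93 63 46 44 65 99 99 99 99
171  99 99 99 99 99 99 99 99 99 99 99 99 99 99 99 99 99 99 99 78 79 82 74 66 52 66 99 99 99 99
172  99 99 99 99 99 99 99 99 99 99 99 99 99 99 99 99 99 99 99 99 99 99 99 99 76 79 99 99 99 99
173  99 99 99 99 99 99 99 99 99 99 99 99 99 99 99 99 99 99 99 99 99 99 99 99 99 99 99 99 99 99
174  99 99 99 99 99 99 99 99 99 99 99 99 99 99 99 99 99 99 99 99 99 99 99 99 99 99 99 99 99 99
175  99 99 99 99 99 99 99 99 99 99 99 99 99 99 99 99 99 99 99 99 99 99 99 99 99 99 99 99 99 99
```

```bash
python3 - <<'E'
from fit2 import *
S=cap('side');c=[469.4,49.5,0]
print(proj(S,[[466.4,49.6,286.4],[472.4,49.4,286.4]]).round(1).tolist())
obj=[(40,-25),(68,-25),(68,-100),(-40,30),(40,30)];px=[(267.2,152.3),(271,158),(270.5,171.5),(255.2,122.8),(267.8,139)]
for q in ([0,1,3],[0,1,3,4,5]): run(S,c,obj,px,q,np.array([0,0,0,0,.1,.1]))
E
```

```text
[[265.5, 140.2], [263.7, 140.8]]
[0, 1, 3] [-21.6  -4.7   0.   -2.7   0.    0. ] res [-0.3 -0.8 -0.2 -0.1 -0.7  2.   1.1 -1.1 -0.3  0.2]
  hole26,topmid,centre world [[469.6, 53.9, 280.0], [468.5, 29.4, 311.3], [468.5, 27.9, 281.3]]
[0, 1, 3, 4, 5] [-25.9  -9.3   0.   -5.4   1.8   3.7] res [-0.2 -0.8  0.5 -0.2 -0.   0.8 -0.3 -0.6 -0.2  0.9]
  hole26,topmid,centre world [[467.6, 49.5, 274.3], [469.1, 26.5, 306.6], [468.3, 23.6, 276.7]]
```

```bash
python3 - <<'E'
from h import *
S=cap('side');st()
hole=np.array([469.4,49.5,284.5])
def pr(q,h,roll,yaw=0,pitch=0):
    R=Rn.from_euler('ZYX',[-2.5+yaw,pitch,roll],degrees=True);q=np.array(q,float)-[h,0]
    return proj(S,hole+R.apply(np.c_[np.zeros(len(q)),q]))
def sl(a,b): return (b[0]-a[0])/(b[1]-a[1])
P=[(-40,28),(38,28),(-60,-100),(20,-100),(40,25),(40,-20),(68,-30),(68,-90),(-40,28),(-40,-15)]
print('obs: top .743 bot .66 vertical R ~0.01, L .04')
for h in(13,26):
  for yaw in(0,4):
    for roll in(-6,-3,0,3,6):
      p=pr(P,h,roll,yaw);print(h,yaw,roll,*[round(sl(p[i],p[i+1]),3) for i in(0,2,4,6,8)],'TL,SR,SR0',pr([(-40,30),(68,-25),(40,-25),(68,-100)],h,roll,yaw).round(1).tolist())
E
```

```text
t27.70 [418.12   2.3  437.56] yaw -2.44 tz [0.0108 0.2579] F [ 0.58  1.13 -0.01] M [-0.245 -0.004  0.026] g 0.237 0.0
obs: top .743 bot .66 vertical R ~0.01, L .04
13 0 -6 0.604 0.575 -0.097 -0.111 -0.063 TL,SR,SR0 [[257.7, 122.2], [271.8, 159.2], [267.9, 152.5], [270.2, 173.9]]
13 0 -3 0.639 0.605 -0.059 -0.071 -0.029 TL,SR,SR0 [[257.5, 122.4], [272.1, 158.9], [268.1, 152.5], [271.0, 174.5]]
13 0 0 0.679 0.638 -0.024 -0.034 0.002 TL,SR,SR0 [[257.3, 122.8], [272.3, 158.6], [268.3, 152.5], [271.7, 175.1]]
13 0 3 0.724 0.675 0.008 -0.002 0.03 TL,SR,SR0 [[257.1, 123.2], [272.5, 158.2], [268.5, 152.4], [272.5, 175.6]]
13 0 6 0.775 0.716 0.037 0.028 0.057 TL,SR,SR0 [[256.9, 123.6], [272.7, 157.7], [268.6, 152.3], [273.2, 176.0]]
13 4 -6 0.714 0.68 -0.109 -0.124 -0.07 TL,SR,SR0 [[256.7, 122.5], [272.9, 158.8], [268.4, 152.3], [271.1, 173.5]]
13 4 -3 0.757 0.717 -0.065 -0.078 -0.031 TL,SR,SR0 [[256.4, 122.8], [273.2, 158.5], [268.6, 152.3], [272.0, 174.1]]
13 4 0 0.805 0.758 -0.025 -0.037 0.004 TL,SR,SR0 [[256.2, 123.2], [273.4, 158.2], [268.8, 152.3], [272.8, 174.7]]
13 4 3 0.86 0.803 0.01
[... 633 characters left out ...]
49.8], [270.7, 172.9]]
26 0 6 0.775 0.716 0.04 0.032 0.06 TL,SR,SR0 [[255.1, 121.4], [270.8, 155.2], [266.8, 149.9], [271.4, 173.4]]
26 4 -6 0.714 0.68 -0.102 -0.117 -0.064 TL,SR,SR0 [[254.7, 119.7], [270.8, 155.8], [266.3, 149.4], [269.1, 170.6]]
26 4 -3 0.757 0.717 -0.059 -0.072 -0.026 TL,SR,SR0 [[254.4, 120.1], [271.0, 155.6], [266.5, 149.5], [269.9, 171.3]]
26 4 0 0.806 0.758 -0.02 -0.032 0.009 TL,SR,SR0 [[254.1, 120.6], [271.3, 155.4], [266.7, 149.6], [270.8, 172.0]]
26 4 3 0.861 0.803 0.015 0.005 0.041 TL,SR,SR0 [[253.9, 121.2], [271.5, 155.2], [266.9, 149.7], [271.6, 172.5]]
26 4 6 0.924 0.854 0.048 0.039 0.071 TL,SR,SR0 [[253.7, 121.8], [271.7, 154.9], [267.1, 149.8], [272.4, 173.1]]
```

```bash
python3 -c "
from station import manip
print(manip.sign_off())"
```

```text
the job is handed in; nothing more can be done
None
```

The carrier plate hangs by its end hole on the coral side, after I felt it against the collar. From the side camera I estimate it is about 3 degrees off level, inside the 6 degree limit. The most force I felt at the wrist against the stand was about 6–7 N. I released the plate and backed the gripper well clear, and images about a second apart showed it still. The job is handed in, but sign-off returned no verdict.

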